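Reload and register a sample carousel

ROBOT

A 7-joint arm with a two-finger parallel gripper is mounted at the origin on the work surface. World frame = base frame: x ahead of the robot, y to its left, z up, the work surface at z = 0. Lengths are in m, angles in rad, forces in N, time in s.
With the tool pointing down it reaches from about 0.4 to 0.85 m from the base axis. Payload 4.5 kg.
Tool frame: the origin (TCP) lies midway between the tips of the shut fingers; the grasp point (between the pads) lies 19 mm behind it; x points along the fingers, y is the direction in which the jaws open and shut, and the axes are right-handed (so a half turn about x gives the same grasp; the last joint's range is limited). The gripper opens to 88 mm and grips with 3 to 60 N. Pads are 18 mm wide; open, the fingers measure 123 mm over their backs; the gripper's body (75 mm by 187 mm) begins 45 mm behind the grasp point.
Start: joints at [-1.083, 0.689, -0.195, 1.565, 0.157, 0.902, -0.215], TCP at [0.274, 0.562, 0.239] pointing down, gripper open.
Joint ranges: [-3.01, 3.01], [-0.46, 2.08], [-1.47, 1.51], [0.13, 2.56], [-1, 4.14], [0.04, 2.09], [-2.66, 2.66]. Speed limits (rad/s): [2.57, 2.57, 3.14, 3.14, 3.14, 3.14, 3.14].

INTERFACE

Orientations are given as a unit quaternion [x, y, z, w].
In Python, from plant import r gives the robot as it stands.
- The arm moves only by the tool arm_command, never from a script. Its argument "plan" is a list of rows, each a list of 5 numbers: the finger opening in m, from 0 to 0.0881, then the shift along the tool's x, y, z in m, then the turn about the tool's x in rad. In form: [[grip, dx, dy, dz, roll], ...]. A call has 1 to 12 rows; each row shifts and turns the commanded pose from where the row before left it, along the tool's axes as they then stand; what a row does not reach is not made up. A row lasts 1/8 s, in which the tool goes at most 62.5 mm and 10.7 degrees, less where a joint would pass 70% of its speed; a pose out of reach is approached as far as the arm can. A call is refused whole if a number of a shift passes 0.0625 or a number of a turn 0.188, either way. A call with a gripper value outside its range is refused whole. The fingers move at their own pace and stop on an object; "force" is the grip in N (left out, the last holds). Time passes only in rows, so rows that do not move let the fingers close. It gives the time, the measured TCP pose, the force and the opening at its end, in the units of the state.
- r.get_state(): the state, without advancing time (a new reading comes with each control period).
- r.snapshot(name): name is "scene" or "side" or "wrist"; returns (picture, depth): 480x640x3 uint8, red, green, blue; 480x640 float32, m along the optical axis (not along the pixel's ray), 0 where there is no reading.
- r.calibration(name): a dict with "fx", "fy", "cx", "cy" (pixels), "eye" and "orientation" of the camera in the world; the wrist camera has in their place "mount" (4x4, takes a point from camera to tool coordinates, whose origin is the TCP and whose axes are the tool frame's). Camera axes: x right, y down, z forward; pixel columns grow to the right and rows downward; lengths in m; the calibration is good to about 2 mm. A picture is of the moment at which its call begins: read the wrist's pose just before it. calibration takes no time and is no camera call.
- r.finish_job(): hands the job in, once; it reports no verdict.
The state is a dict: "clock": time; "q": joint angles; "qd": joint speeds; "joint_torque": joint torques, N m; "tool_pos": TCP position; "eef_rot": TCP orientation; "contact_force": force on the tool from outside, world axes, zero at the start; "moment": the same for the moment, N m; "opening": opening from 0.0 (shut) to 1.0 (fully open).
Only numpy, scipy, OpenCV 4.12 (cv2) and the standard library are available. Lean on these libraries where they do the work, as an engineer would, in place of code of your own. Each camera call takes 0.05 s, during which the arm holds its last target.

TASK

Change the jars in the bench carousel: take the used amber jar out through the loading window and stand it in the red discard tray, and load every fresh jar standing on the bench upright into the carousel bay of its own colour, turning the carousel by its knob so that the right bay faces the window each time. When all are in, park the carousel with its white blank block in the window, then swing the orange-handled sprung lever to its stop and let it spring home. Leave the tube rack, spray bottle and sharps container alone.

Things in the scene. Friction and masses are not known exactly. Their poses are not given: they have to be found in the camera images.
- housing: Fixed grey base 300 x 300 x 20 mm with 14 mm corner posts carrying a flat guard grille of 8 mm bars, gaps up to 44 mm, 118 to 124 mm above the bench. It is open over the loading window: a gap from x = -51 mm out to the front edge (x = -143 mm), y from -87 to +87 mm. Origin: centre of the underside, on the carousel axis; -x points out through the window, roughly at the robot (within 0.2 rad).
- window (a point): The loading point: the spot, 95 mm from the carousel's axis in the middle of the window at bay floor height (32 mm above the bench), where a bay must be for a jar to go in or out from above.
- knob (a point): In the black bar knob on the carousel axis, 170 mm above the bench. Bar 76 mm long, 16 thick, 150 to 190 mm above the bench; under it a disc of radius 30 mm, top at 146 mm. x axis: along the bar, to the blank sector (white dash on that end). Turning the bar turns the carousel, either way without end; it drags lightly (0.06 N m) and stays where left.
- bay_blank (a point): Centre of the blank sector of the carousel (disc of radius 138 mm, top 32 mm above the bench) at disc height, 95 mm from the axis: a solid white block 70 x 74 mm and 18 mm high in place of a bay; it goes to the window to park the carousel.
- bay_red (a point): Centre of the floor of the red bay: a square well, 68 x 68 mm inside, with red walls 4 mm thick and 18 mm high and a red floor, 95 mm from the axis, 72 degrees counter-clockwise (seen from above) from the blank sector; floor 32 mm above the bench.
- bay_yellow (a point): Centre of the floor of the yellow bay: a square well, 68 x 68 mm inside, with yellow walls 4 mm thick and 18 mm high and a yellow floor, 95 mm from the axis, 144 degrees counter-clockwise (seen from above) from the blank sector; floor 32 mm above the bench.
- bay_green (a point): Centre of the floor of the green bay: a square well, 68 x 68 mm inside, with green walls 4 mm thick and 18 mm high and a green floor, 95 mm from the axis, 216 degrees counter-clockwise (seen from above) from the blank sector; floor 32 mm above the bench.
- bay_blue (a point): Centre of the floor of the blue bay: a square well, 68 x 68 mm inside, with blue walls 4 mm thick and 18 mm high and a blue floor, 95 mm from the axis, 288 degrees counter-clockwise (seen from above) from the blank sector; floor 32 mm above the bench.
- jar_red: Fresh sample jar, loose, about 0.2 kg, weighted base: white upright cylinder 54 mm in diameter and 76 mm tall with a red band and a red cap (same diameter, top 20 mm). Origin: centre of its underside, z up the jar. Only two or three of the four fresh jars are present; they stand on the bench at the robot's left.
- jar_yellow: Fresh sample jar, loose, about 0.2 kg, weighted base: white upright cylinder 54 mm in diameter and 76 mm tall with a yellow band and a yellow cap (same diameter, top 20 mm). Origin: centre of its underside, z up the jar. Only two or three of the four fresh jars are present; they stand on the bench at the robot's left.
- jar_green: Fresh sample jar, loose, about 0.2 kg, weighted base: white upright cylinder 54 mm in diameter and 76 mm tall with a green band and a green cap (same diameter, top 20 mm). Origin: centre of its underside, z up the jar. Only two or three of the four fresh jars are present; they stand on the bench at the robot's left.
- jar_blue: Fresh sample jar, loose, about 0.2 kg, weighted base: white upright cylinder 54 mm in diameter and 76 mm tall with a blue band and a blue cap (same diameter, top 20 mm). Origin: centre of its underside, z up the jar. Only two or three of the four fresh jars are present; they stand on the bench at the robot's left.
- used_a: Used jar, loose: amber cylinder 54 mm in diameter and 76 mm tall, black cap, pale paper band. When present it starts standing in the red bay. Origin: centre of its underside, z up the jar. Exactly one of used_a and used_b is present.
- used_b: Used jar, loose: amber cylinder 54 mm in diameter and 76 mm tall, black cap, pale paper band. When present it starts standing in the green bay. Origin: centre of its underside, z up the jar. Exactly one of used_a and used_b is present.
- tray_in (a point): Centre of the inner floor (4 mm above the bench) of the fixed red discard tray, an open box 135 x 135 mm outside, 40 mm high, walls 4 mm, axes along its sides.
- lever_pivot (a point): Pivot axis of the register lever, 62 mm above the bench, over a fixed blue block 70 x 70 x 40 mm at the robot's right.
- lever_handle (a point): Top centre of the lever's upright round orange handle, 133 mm above the bench: 16 mm in diameter, from 60 to 133 mm above the bench, 85 mm from the pivot axis at the end of a flat horizontal steel arm (16 mm wide, 54 to 62 mm above the bench).
- lever (a joint): Lever angle (rad) about the vertical pivot: 0 at home, growing counter-clockwise seen from above (the handle goes to the robot's right) to the hard stop at 0.95. A spring drives it home when let go: about 0.8 N at the handle at home, 5 N at the stop.
- rack: Bystander: green tube rack with tubes, 80 x 160 mm, 92 mm tall, loose. Origin: centre of its underside.
- spray: Bystander: white spray bottle with red trigger head, 80 mm in diameter, 190 mm tall, loose. Origin: centre of its underside.
- sharps: Bystander: yellow sharps container with red lid, 116 x 136 mm, 125 mm tall, loose. Origin: centre of its underside.

How it is judged:
By the outcome, as a careful person would: the job done as asked, in the order asked, and still so for the second after the job is handed in, with the robot touching nothing.
Of jar_red, jar_yellow, jar_green, jar_blue only 2 to 3 are there at a start; the rules pass over those that are not, and their reading is None.
Of used_a, used_b only 1 to 1 are there at a start; the rules pass over those that are not, and their reading is None.
At some moment in a run one of jar_red, jar_yellow, jar_green, jar_blue may be knocked a few centimetres aside while the robot is not near it.
It also fails if it takes over 210 s, if anything falls off the work surface, if the arm or the gripper's body presses on something with over 40 N, if the wrist force passes 120 N, or if a joint passes its speed limit or range.

## Working session

There is one attempt and no reset: what is moved stays moved. The work goes in short steps, Python scripts to look and compute and a tool call to move; the robot and the scene stay as the last step left them, time stands still between calls to the robot, and variables do not carry over. Pictures are saved under pics/ and viewed, and the job is handed in when it is done.

Besides the shell and the picture viewer there is one more tool, called as a command line: name --pt "numbers of a row" for each row, then --argument value for the rest. arm_command: Moves the arm, as the interface text tells. Its arguments: {"type":"object","properties":{"plan":{"type":"array","items":{"type":"array","items":{"type":"number"}}},"force":{"type":"number"}},"required":["plan"]}

```bash
ls; mkdir -p pics; cat > h.py <<'E'
from plant import r
import numpy as np, cv2
from scipy.spatial.transform import Rotation as R
def snap(n,fn):
    s=r.get_state(); im,d=r.snapshot(n)
    cv2.imwrite('pics/'+fn+'.png',im[:,:,::-1]); np.savez('pics/'+fn+'.npz',im=im,d=d,p=s['tool_pos'],q=s['eef_rot'])
    return im,d,s
def T(n,s=None):
    c=r.calibration(n)
    K=(c['fx'],c['fy'],c['cx'],c['cy'])
    if n=='wrist':
        M=np.eye(4);M[:3,:3]=R.from_quat(s['eef_rot']).as_matrix();M[:3,3]=s['tool_pos']
        return K,M@np.array(c['mount'])
    M=np.eye(4);o=np.array(c['orientation'])
    M[:3,:3]=R.from_quat(o).as_matrix() if o.size==4 else o.reshape(3,3)
    M[:3,3]=c['eye'];return K,M
def cloud(d,K,M):
    v,u=np.mgrid[0:d.shape[0],0:d.shape[1]]
    P=np.stack([(u-K[2])/K[0]*d,(v-K[3])/K[1]*d,d],-1)
    return P@M[:3,:3].T+M[:3,3]
def ray(u,v,z,K,M):
    w=M[:3,:3]@np.array([(u-K[2])/K[0],(v-K[3])/K[1],1.]);e=M[:3,3]
    return e+w*(z-e[2])/w[2]
E
python3 - <<'E'
from h import *
for n in ['scene','side','wrist']:
    print(n,r.calibration(n)); snap(n,n+'0')
print(r.get_state())
E
```

```text
pics
scene {'fx': 537.322748916964, 'fy': 537.322748916964, 'cx': 313.4942448420579, 'cy': 239.61770393088156, 'eye': array([0.99863019, 0.88752952, 1.0347904 ]), 'orientation': array([ 0.22071899,  0.89036182, -0.38479839, -0.10231889])}
side {'fx': 467.92203955744554, 'fy': 467.92203955744554, 'cx': 313.0540918171029, 'cy': 243.84347349222747, 'eye': array([ 0.31266315, -0.94610473,  0.71280164]), 'orientation': array([ 0.86207157, -0.10639697,  0.05852022, -0.49202406])}
wrist {'fx': 428.41571679996866, 'fy': 428.41571679996866, 'cx': 328.09634828323, 'cy': 236.93147417026722, 'mount': array([[ 6.89185271e-04, -2.92518407e-01,  9.56259644e-01,
        -1.46459817e-01],
       [ 9.99999238e-01,  1.18110445e-03, -3.59410707e-04,
         8.85016512e-05],
       [-1.02430827e-03,  9.56259163e-01,  2.92518998e-01,
        -7.63056436e-02],
       [ 0.00000000e+00,  0.00000000e+00,  0.00000000e+00,
         1.00000000e+00]])}
{'clock': 0.15, 'q': array([-1.08319366,  0.68975697, -0.19453957,  1.56611448,  0.15725989,
        0.90252467, -0.21510986]), 'qd': array([ 0.00126358, -0.00231771,  0.00063474, -0.00380543, -0.0009321 ,
       -0.00011658, -0.00203931]), 'joint_torque': array([-1.58800394e-03, -5.27860987e+01, -1.26836143e+00, -1.53587723e+01,
       -5.24562097e-02,  3.86391461e-03,  9.44122417e-05]), 'tool_pos': array([0.27379312, 0.56128552, 0.23811352]), 'eef_rot': array([ 0.15856247,  0.68907269, -0.15954966,  0.68889816]), 'contact_force': array([-0.13618931,  0.57424271, -0.49092151]), 'moment': array([-0.0114829 ,  0.04294103,  0.00068051]), 'opening': 0.9999146455925627}
```

View pics/scene0.png

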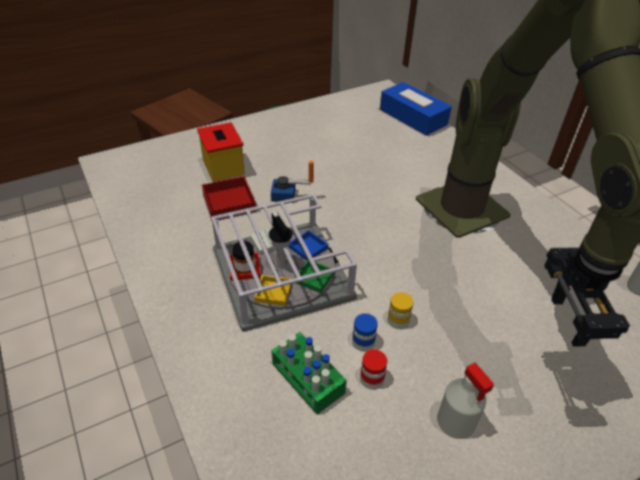

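View pics/side0.png

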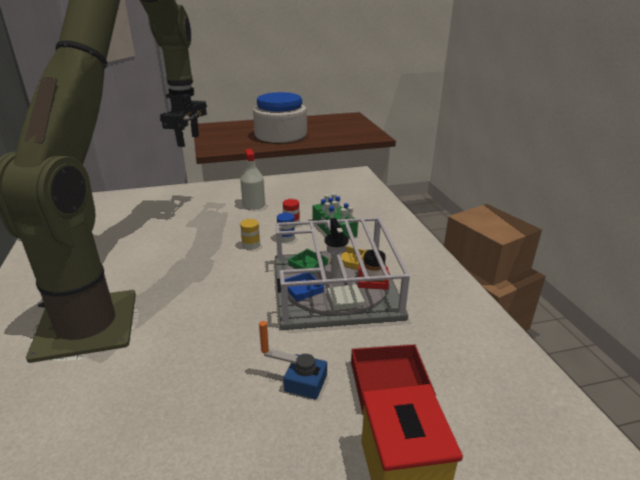

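View pics/wrist0.png

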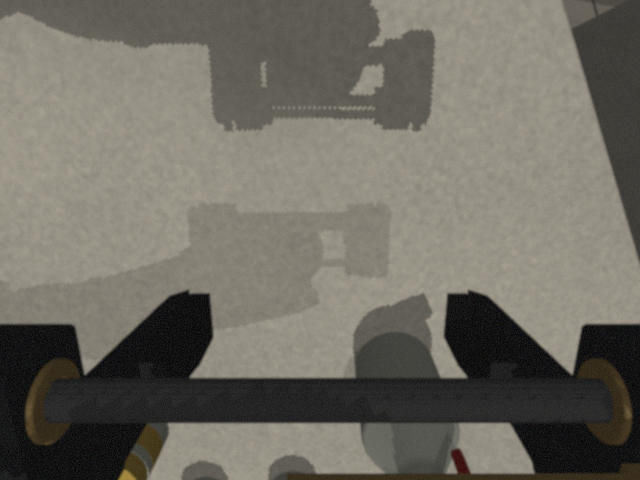

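The scene camera shows fresh jars in yellow (401,308), blue (365,330) and red (374,366). The used jar stands in the red bay at about (243,255), the knob is at (280,232), the tray at (229,195) and the orange lever handle at (311,172). The side view agrees. Next I'll measure positions from the depth.

```bash
cat > m.py <<'E'
from h import *
import sys
def load(fn,n):
    f=np.load('pics/'+fn+'.npz'); s=dict(tool_pos=f['p'],eef_rot=f['q']); K,M=T(n,s)
    return f['im'],f['d'],cloud(f['d'],K,M),K,M
def hsv(im): return cv2.cvtColor(im,cv2.COLOR_RGB2HSV)
def blobs(mask,amin=30):
    n,l,st,c=cv2.connectedComponentsWithStats(mask.astype(np.uint8))
    return [(l==i) for i in range(1,n) if st[i,4]>=amin]
RNG={'red':[(0,8),(172,180)],'orange':[(8,16)],'yellow':[(18,32)],'green':[(45,80)],'blue':[(100,125)]}
def cmask(im,c,smin=120,vmin=40):
    h=hsv(im);m=np.zeros(h.shape[:2],bool)
    for a,b in RNG[c]: m|=(h[...,0]>=a)&(h[...,0]<=b)
    return m&(h[...,1]>=smin)&(h[...,2]>=vmin)
E
python3 - <<'E'
from m import *
for fn,n in [('scene0','scene'),('side0','side')]:
    im,d,P,K,M=load(fn,n)
    print(n,'table z',np.median(P[250:470,300:340,2]) if n=='scene' else np.median(P[300:400,200:240,2]))
    for c in RNG:
        for b in blobs(cmask(im,c)&(d>0)):
            p=P[b]; v,u=np.nonzero(b)
            if p[:,2].max()<-0.05: continue
            print(c,b.sum(),'px',u.mean().round(),v.mean().round(),'min',np.percentile(p,3,axis=0).round(3),'max',np.percentile(p,97,axis=0).round(3))
E
```

```text
scene table z 0.011326170302474736
red 896 px 219.0 137.0 min [ 0.513 -0.586  0.117] max [ 0.621 -0.453  0.13 ]
red 1432 px 228.0 195.0 min [ 0.548 -0.416  0.001] max [ 0.682 -0.272  0.042]
red 110 px 257.0 264.0 min [ 0.647 -0.059  0.031] max [0.673 0.01  0.078]
red 107 px 244.0 275.0 min [ 0.689 -0.033  0.033] max [0.721 0.004 0.053]
red 505 px 374.0 361.0 min [0.541 0.352 0.063] max [0.59  0.4   0.079]
red 535 px 479.0 380.0 min [0.455 0.53  0.145] max [0.477 0.58  0.193]
red 142 px 372.0 379.0 min [0.555 0.369 0.021] max [0.591 0.401 0.045]
orange 44586 px 147.0 70.0 min [-0.481 -1.822 -0.586] max [ 1.202 -1.247  0.129]
orange 43 px 408.0 36.0 min [-0.41  -0.885  0.092] max [-0.396 -0.851  0.175]
orange 92 px 567.0 130.0 min [-0.409 -0.032  0.083] max [-0.398 -0.015  0.206]
orange 94 px 581.0 144.0 min [-0.408  0.029  0.079] max [-0.399  0.046  0.178]
orange 53 px 217.0 148.0 min [ 0.527 -0.563  0.095] max [ 0.628 -0.449  0.12 ]
orange 82 px 311.0 171.0 min [ 0.381 -0.256  0.067] max [ 0.393 -0.244  0.135]
orange 32 px 239.0 260.0 min [ 0.697 -0.036  0.081] max [ 0.718 -0.01   0.
[... 2542 characters left out ...]
0.286 0.011] max [0.659 0.375 0.056]
green 41 px 337.0 214.0 min [0.624 0.075 0.052] max [0.709 0.322 0.16 ]
green 37 px 343.0 228.0 min [0.615 0.013 0.015] max [0.708 0.233 0.175]
green 48 px 353.0 228.0 min [0.721 0.229 0.009] max [0.736 0.239 0.05 ]
green 355 px 304.0 260.0 min [0.503 0.038 0.03 ] max [0.572 0.118 0.051]
blue 693 px 279.0 101.0 min [0.603 1.188 0.148] max [0.783 1.345 0.19 ]
blue 130 px 285.0 217.0 min [0.506 0.255 0.068] max [0.549 0.299 0.077]
blue 142 px 301.0 277.0 min [ 0.477 -0.009  0.032] max [0.542 0.012 0.051]
blue 385 px 304.0 291.0 min [ 0.476 -0.075  0.03 ] max [ 0.551 -0.02   0.051]
blue 909 px 305.0 381.0 min [ 0.414 -0.345  0.007] max [ 0.491 -0.291  0.042]
```

```bash
python3 - <<'E'
from m import *
for fn,n in [('scene0','scene'),('side0','side')]:
    im,d,P,K,M=load(fn,n)
    for c,(x,y) in dict(red=(.566,.374),yellow=(.422,.27),blue=(.53,.284)).items():
        b=cmask(im,c)&(P[...,2]>0.071)&(np.hypot(P[...,0]-x,P[...,1]-y)<.05)
        v,u=np.nonzero(b)
        q=np.array([ray(a,e,0.076,K,M)[:2] for a,e in zip(u,v)],np.float32)
        (cx,cy),rad=cv2.minEnclosingCircle(q); print(n,c,b.sum(),round(cx,4),round(cy,4),round(rad,4), q.mean(0))
    reg=(P[...,0]>.4)&(P[...,0]<.8)&(P[...,1]>-.2)&(P[...,1]<.22)
    b=reg&(P[...,2]>.112)&(P[...,2]<.13)
    pts=P[b][:,:2].astype(np.float32)
    print('grille rect',cv2.minAreaRect(pts),b.sum(), np.percentile(pts,[1,99],axis=0))
    b=reg&(P[...,2]>.14)&(P[...,2]<.2)
    pts=P[b]; print('knob',b.sum(),np.percentile(pts,[2,50,98],axis=0).round(3))
    t=pts[pts[:,2]>.183]; print('knobtop',len(t),cv2.minAreaRect(t[:,:2].astype(np.float32)))
    b=reg&(P[...,2]>.01)&(P[...,2]<.025)
    pts=P[b][:,:2].astype(np.float32); print('base',cv2.minAreaRect(pts),b.sum())
    # tray top
    b=(P[...,2]>.034)&(P[...,2]<.045)&(P[...,0]>.5)&(P[...,0]<.75)&(P[...,1]>-.45)&(P[...,1]<-.24)&cmask(im,'red')
    pts=P[b][:,:2].astype(np.float32); print('tray',cv2.minAreaRect(pts),b.sum())
    # lever
    b=(P[...,2]>.125)&(P[...,2]<.14)&(np.hypot(P[...,0]-.385,P[...,1]+.25)<.03); print('handle top',P[b].mean(0),b.sum())
    b=(P[...,2]>.055)&(P[...,2]<.14)&(np.hypot(P[...,0]-.465,P[...,1]+.29)<.05); print('pivot',P[b].mean(0),np.percentile(P[b],[3,97],axis=0),b.sum())
E
```

```text
scene red 438 0.565 0.3759 0.0285 [0.56544954 0.37593946]
scene yellow 323 0.4214 0.2682 0.0288 [0.4206794  0.26818678]
scene blue 338 0.5296 0.285 0.0273 [0.530264   0.28440496]
grille rect ((0.6015097498893738, -0.005521044135093689), (0.29500606656074524, 0.2868480384349823), 82.46001434326172) 2729 [[ 0.44964998 -0.15782968]
 [ 0.75681996  0.15319792]]
knob 490 [[ 0.576 -0.039  0.143]
 [ 0.609  0.004  0.163]
 [ 0.629  0.035  0.188]]
knobtop 139 ((0.6024125814437866, -0.0041864775121212006), (0.07625893503427505, 0.01591307297348976), 85.9390869140625)
base ((0.6020230650901794, -0.00329647958278656), (0.3080960214138031, 0.30076757073402405), 82.25366973876953) 2702
tray ((0.6172239780426025, -0.34298303723335266), (0.1466626524925232, 0.13297952711582184), 80.98236846923828) 269
handle top [ 0.38481599 -0.2517975   0.13127267] 23
pivot [ 0.44834375 -0.29184331  0.06201524] [[ 0.42060689 -0.3160043   0.05556425]
 [ 0.47267187 -0.27388098  0.06687482]] 140
side red 100 0.5652 0.3667 0.0278 [0.5638741  0.36662918]
side yellow 132 0.4179 0.258 0.0292 [0.41877332 0.25901005]
side blue 120 0.5288 0.273 0.0276 [0.52751076 0.27332583]
grille rect ((0.6030253767967224, -0.004534095525741577), (0.29310715198516846, 0.28689587116241455), 82.1314468383789) 2427 [[ 0.44729036 -0.16268663]
 [ 0.75448332  0.14842511]]
knob 434 [[ 0.576 -0.044  0.141]
 [ 0.596 -0.017  0.16 ]
 [ 0.627  0.028  0.187]]
knobtop 101 ((0.6021600961685181, -0.006751857697963715), (0.0713670626282692, 0.015179591253399849), 87.6243667602539)
base ((0.6022859215736389, -0.007106184959411621), (0.304339200258255, 0.2992905080318451), 82.34431457519531) 2304
tray ((0.6151496171951294, -0.34172967076301575), (0.12946388125419617, 0.1333717256784439), 81.8574447631836) 349
handle top [ 0.38398572 -0.25661476  0.13098515] 56
pivot [ 0.4471091  -0.2976584   0.06215068] [[ 0.41905205 -0.31719577  0.05636647]
 [ 0.46995961 -0.27776239  0.06510128]] 361
```

```bash
python3 - <<'E'
import cv2
a=cv2.imread('pics/scene0.png')[130:350,180:400]; cv2.imwrite('pics/c1.png',cv2.resize(a,None,fx=2.7,fy=2.7,interpolation=cv2.INTER_CUBIC))
a=cv2.imread('pics/side0.png')[180:420,230:450]; cv2.imwrite('pics/c2.png',cv2.resize(a,None,fx=2.5,fy=2.5,interpolation=cv2.INTER_CUBIC))
E
```

```text
(no output)
```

View pics/c1.png

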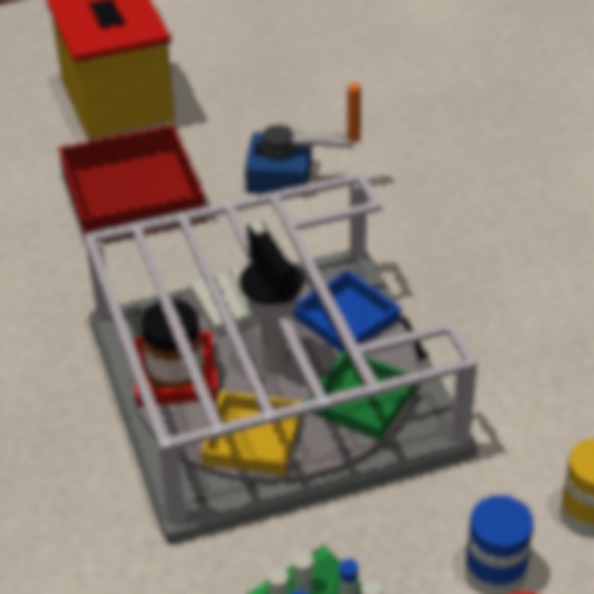

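View pics/c2.png

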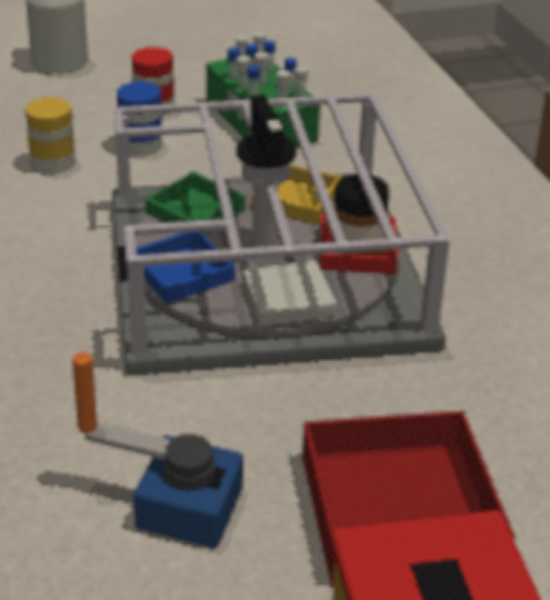

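Fresh jars are at about red (.565,.374), yellow (.42,.266) and blue (.53,.282). The housing axis is at about (.602,-.005) with yaw about -7.7°. The used jar is in the red bay, and the blank sector points at about -93°. I'll write a move helper and go to the knob first.

```bash
cat > g.py <<'E'
from h import *
import sys
# usage: g.py x y z yawdeg(of tool y axis in world)
def info(s=None):
    s=s or r.get_state(); Rm=R.from_quat(s['eef_rot']).as_matrix()
    yaw=np.degrees(np.arctan2(Rm[1,1],Rm[0,1]))
    print('t',round(s['clock'],2),'p',s['tool_pos'].round(4),'xax',Rm[:,0].round(3),'yaw_y',yaw.round(2),'q',s['q'].round(2),'F',s['contact_force'].round(1),'M',s['moment'].round(2),'open',round(s['opening']*.0881,4))
    return s,Rm,yaw
def go(x,y,z,yawd=None):
    s,Rm,yaw=info()
    d=Rm.T@(np.array([x,y,z])-s['tool_pos']); print('no-roll shift',d.round(4))
    if yawd is not None:
        a=(yaw-yawd+90)%180-90  # +roll about down axis = cw
        a2=(yaw-yawd+180)%360-180
        R2=Rm@R.from_euler('x',a2,degrees=True).as_matrix()
        print('roll deg',a2,'rad',np.radians(a2).round(4),'(sym alt deg',a,') after-roll shift',(R2.T@(np.array([x,y,z])-s['tool_pos'])).round(4))
if __name__=='__main__':
    a=[float(v) for v in sys.argv[1:]]
    go(*a) if a else info()
E
python3 g.py 0.602 -0.005 0.27 174
```

```text
t 0.15 p [0.2738 0.5613 0.2381] xax [-0.001 -0.001 -1.   ] yaw_y 64.0 q [-1.08  0.69 -0.19  1.57  0.16  0.9  -0.22] F [-0.1  0.6 -0.5] M [-0.01  0.04  0.  ] open 0.0881
no-roll shift [-0.0313 -0.3652  0.5432]
roll deg -109.99862134631407 rad -1.9198 (sym alt deg 70.00137865368595 ) after-roll shift [-0.0313 -0.3856 -0.5289]
```

arm_command --pt "0.088 -0.006 0 0 0.167" --pt "0.088 -0.006 0 0 0.167" --pt "0.088 -0.006 0 0 0.167" --pt "0.088 -0.006 0 0 0.167" --pt "0.088 -0.006 0 0 0.167" --pt "0.088 -0.006 0 0 0.167" --pt "0.088 -0.006 0 0 0.167" --force 20

```text
clock: 1.02
tool_pos: [0.2737, 0.5616, 0.2806]
eef_rot: [-0.514, -0.485, 0.514, -0.486]
contact_force: [0.2, 0.2, -0.1]
opening: 0.998
```

arm_command --pt "0.088 0 0.0325 0.05 0" --pt "0.088 0 0.0325 0.05 0" --pt "0.088 0 0.0325 0.05 0" --pt "0.088 0 0.0325 0.05 0" --pt "0.088 0 0.0325 0.05 0" --pt "0.088 0 0.0325 0.05 0" --pt "0.088 0 0.0325 0.05 0" --pt "0.088 0 0 0 0"

```text
clock: 2.02
tool_pos: [0.4855, 0.1943, 0.2808]
eef_rot: [-0.515, -0.483, 0.516, -0.485]
contact_force: [-0.0, -0.3, -1.1]
opening: 1.002
```

```bash
python3 - <<'E'
from g import *
snap('wrist','w1'); go(.602,-.005,.27,-3)
E
```

```text
t 2.08 p [0.4839 0.1979 0.2806] xax [ 0.    -0.001 -1.   ] yaw_y -3.3 q [-0.56  0.5   0.12  1.83 -0.08  0.82 -0.45] F [0.2 0.8 0.4] M [0.07 0.12 0.  ] open 0.0878
no-roll shift [0.0108 0.1296 0.1958]
roll deg -0.298310235125939 rad -0.0052 (sym alt deg -0.298310235125939 ) after-roll shift [0.0108 0.1285 0.1964]
```

View pics/w1.png

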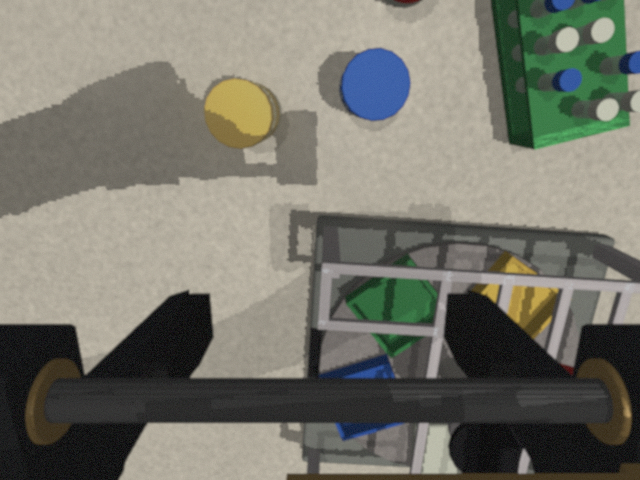

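The wrist view shows the yellow cap at (239,112), the blue cap at (376,84), the rack at right, and the housing with the green and blue bays below.

```bash
cat > jars.py <<'E'
from m import *
def caps(fn,n='wrist',cols=('red','yellow','blue'),z=.076,amin=150):
    im,d,P,K,M=load(fn,n)
    for c in cols:
        for b in blobs(cmask(im,c,100)&(abs(P[...,2]-z)<.009)&(d>0),amin):
            cs,_=cv2.findContours(b.astype(np.uint8),0,2); (u,v),rr=cv2.minEnclosingCircle(max(cs,key=len))
            print(c,b.sum(),'px',round(u),round(v),round(rr),'pos',ray(u,v,z,K,M).round(4),'cloud',P[b].mean(0).round(4))
if __name__=='__main__':
    import sys; caps(sys.argv[1],*(sys.argv[2:3]))
E
python3 jars.py w1
python3 - <<'E'
from m import *
im,d,P,K,M=load('w1','wrist')
for nm,lo,hi in [('grille',.115,.13),('knobtop',.18,.2)]:
    b=(P[...,2]>lo)&(P[...,2]<hi)&(P[...,1]<.2)&(P[...,0]>.42); pts=P[b][:,:2].astype(np.float32); print(nm,b.sum(),pts.min(0),pts.max(0),cv2.minAreaRect(pts))
for c in ['green','blue','yellow']:
    b=cmask(im,c)&(abs(P[...,2]-.05)<.004)&(P[...,1]<.15); pts=P[b][:,:2].astype(np.float32)
    if len(pts)>20: print(c,len(pts),cv2.minAreaRect(pts))
E
```

```text
yellow 3682 px 238 112 35 pos [0.4192 0.2688 0.076 ] cloud [0.4189 0.2684 0.0763]
blue 3794 px 375 84 36 pos [0.5269 0.2834 0.076 ] cloud [0.5272 0.2831 0.0763]
grille 9706 [ 0.4714019 -0.0533664] [0.7227216  0.15763667] ((0.5877701640129089, 0.04428974539041519), (0.1974073350429535, 0.246309295296669), 82.48833465576172)
knobtop 760 [0.5934961  0.00827937] [0.60978925 0.03667946] ((0.6016342639923096, 0.022451123222708702), (0.028421802446246147, 0.01626891829073429), 89.71698760986328)
green 552 ((0.547841489315033, 0.07645672559738159), (0.07460632175207138, 0.07580403983592987), 34.0844612121582)
blue 681 ((0.5099851489067078, -0.028684549033641815), (0.07428653538227081, 0.07859669625759125), 14.476051330566406)
yellow 479 ((0.6672636866569519, 0.08190472424030304), (0.05074097588658333, 0.07844707369804382), 48.98796844482422)
```

arm_command --pt "0.088 -0.01 0.0325 0.049 0" --pt "0.088 -0.01 0.0325 0.049 0" --pt "0.088 -0.01 0.0325 0.049 0" --pt "0.088 -0.01 0.031 0.049 0" --pt "0.088 -0.005 0 0 0" --pt "0.088 0 0 0 0"

```text
clock: 2.82
tool_pos: [0.6009, 0.0005, 0.3255]
eef_rot: [0.513, 0.488, -0.512, 0.487]
contact_force: [0.6, 2.1, 0.2]
opening: 0.997
```

```bash
python3 - <<'E'
from g import *
snap('wrist','w2'); go(.602,-.005,.27,-3)
E
```

```text
t 2.88 p [0.6005 0.0012 0.3253] xax [-0.001  0.002 -1.   ] yaw_y -2.75 q [-0.15  0.57  0.12  1.54 -0.08  1.05 -0.05] F [ 0.8 -0.   0.8] M [-0.06  0.09 -0.07] open 0.088
no-roll shift [0.0553 0.0019 0.0062]
roll deg 0.250724228939589 rad 0.0044 (sym alt deg 0.2507242289396032 ) after-roll shift [0.0553 0.0019 0.0062]
```

View pics/w2.png

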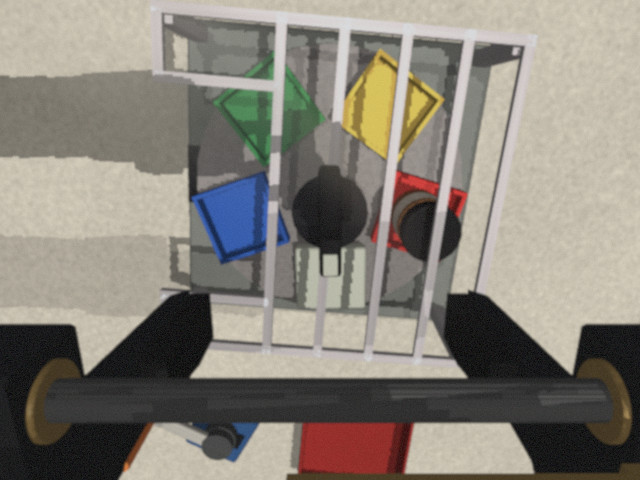

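The wrist view from above shows the whole carousel. The knob bar runs from (330,170) to (330,275), with the white dash at the lower end over the blank block. The blue bay is nearest the window, and the used jar is at (428,225).

```bash
cat > car.py <<'E'
from m import *
def car(fn,n='wrist'):
    im,d,P,K,M=load(fn,n)
    reg=(P[...,0]>.42)&(P[...,1]<.22)&(P[...,1]>-.24)&(P[...,0]<.8)
    for nm,lo,hi in [('grille',.115,.13),('knobtop',.183,.2)]:
        b=(P[...,2]>lo)&(P[...,2]<hi)&reg; pts=P[b][:,:2].astype(np.float32)
        if len(pts)>30: print(nm,b.sum(),cv2.minAreaRect(pts))
    C=np.array([.602,-.005])
    out={}
    for c in ['green','blue','yellow','red']:
        b=cmask(im,c)&(P[...,2]>.028)&(P[...,2]<.055)&reg; pts=P[b][:,:2].astype(np.float32)
        if len(pts)>300:
            q=cv2.minAreaRect(pts); out[c]=np.array(q[0]); v=out[c]-C
            print(c,len(pts),np.round(q[0],4),np.round(q[1],4),round(q[2],2),'ang',np.degrees(np.arctan2(v[1],v[0])).round(2),'r',np.hypot(*v).round(4))
    if len(out)>=3:
        X=np.array(list(out.values())); A=np.c_[2*X,np.ones(len(X))]; s=np.linalg.lstsq(A,(X**2).sum(1),rcond=None)[0]; print('circ centre',s[:2],'r',np.sqrt(s[2]+s[:2]@s[:2]))
if __name__=='__main__':
    import sys; car(sys.argv[1],*(sys.argv[2:3]))
E
python3 car.py w2
python3 - <<'E'
from m import *
im,d,P,K,M=load('w2','wrist')
b=(P[...,2]>.034)&(P[...,2]<.046)&cmask(im,'red')&(P[...,1]<-.25); print('tray',P[b].min(0),P[b].max(0))
b=(P[...,2]>.1)&(P[...,2]<.114)&(P[...,0]>.6)&(P[...,1]>-.12)&(P[...,1]<.05)&(hsv(im)[...,2]<60); p=P[b][:,:2].astype(np.float32);print('used',b.sum(),cv2.minEnclosingCircle(p) if len(p) else 0)
E
```

```text
grille 26602 ((0.6015102863311768, -0.003369957208633423), (0.28721627593040466, 0.28712770342826843), 82.52350616455078)
knobtop 2389 ((0.6012117862701416, -0.002476278692483902), (0.07466086745262146, 0.01582605205476284), 87.73966217041016)
blue 4875 [ 0.5108 -0.0318] [0.0768 0.0817] 16.01 ang -163.61 r 0.0951
yellow 5236 [0.6594 0.0713] [0.0764 0.076 ] 52.17 ang 53.04 r 0.0954
red 1383 [ 0.6897 -0.038 ] [0.0815 0.076 ] 69.9 ang -20.62 r 0.0937
circ centre [ 0.60129475 -0.00367169] r 0.09482159887295016
tray [ 0.54586015 -0.3742338   0.03416798] [ 0.68821089 -0.28736289  0.04269117]
used 1977 ((0.6900487542152405, -0.034712135791778564), 0.026539798825979233)
```

arm_command --pt "0.06 0.05 0.001 0.0045 -0.01" --pt "0.05 0.05 0 0 0" --pt "0.05 0.05 0 0 0" --pt "0.05 0.019 0 0 0" --pt "0.05 0 0 0 0" --pt "0 0 0 0 0" --pt "0 0 0 0 0" --pt "0 0 0 0 0" --force 20

```text
clock: 3.88
tool_pos: [0.6024, -0.0064, 0.1577]
eef_rot: [0.511, 0.489, -0.51, 0.49]
contact_force: [-0.2, -0.1, -0.4]
opening: 0.251
```

```bash
python3 g.py .6013 -.0034 .156 -2
```

```text
t 3.88 p [ 0.6024 -0.0064  0.1577] xax [ 0.002  0.    -1.   ] yaw_y -2.4 q [-0.11  0.76  0.09  1.72 -0.1   0.66 -0.02] F [-0.2 -0.1 -0.4] M [ 0.01  0.08 -0.  ] open 0.0221
no-roll shift [ 0.0017 -0.0012 -0.0029]
roll deg -0.3954901232557404 rad -0.0069 (sym alt deg -0.3954901232557262 ) after-roll shift [ 0.0017 -0.0012 -0.0029]
```

arm_command --pt "0 0 -0.001 -0.002 0" --pt "0 0 0 0 0" --pt "0 0 0 0 0.16" --pt "0 0 0 0 0.175" --pt "0 0 0 0 0.175" --pt "0 0 0 0 0.175" --pt "0 0 0 0 0.175" --pt "0 0 0 0 0.175" --pt "0 0 0 0 0.175" --pt "0 0 0 0 0.175" --pt "0 0 0 0 0.175" --pt "0 0 0 0 0.18"

```text
clock: 5.38
tool_pos: [0.5996, -0.0032, 0.1574]
eef_rot: [-0.702, 0.075, 0.704, 0.077]
contact_force: [-4.6, 1.6, 9.5]
opening: 0.179
```

```bash
python3 g.py .6013 -.0034 .156 78
```

```text
t 5.38 p [ 0.5996 -0.0032  0.1574] xax [-0.003  0.003 -1.   ] yaw_y -102.39 q [-0.38  0.84  0.58  1.74 -0.64  0.76 -1.26] F [-4.6  1.6  9.5] M [0.19 1.09 0.1 ] open 0.0157
no-roll shift [ 0.0014 -0.0001 -0.0017]
roll deg 179.6118064432252 rad 3.1348 (sym alt deg -0.3881935567748087 ) after-roll shift [0.0014 0.0001 0.0017]
```

arm_command --pt "0 0 0 0 0.16" --pt "0 0 0 0 0.17" --pt "0 0 0 0 0.17" --pt "0 0 0 0 0.17" --pt "0 0 0 0 0.17"

```text
clock: 6.0
tool_pos: [0.6006, -0.0018, 0.1574]
eef_rot: [-0.61, 0.354, 0.612, 0.357]
contact_force: [-3.1, 3.6, 9.0]
opening: 0.178
```

```bash
python3 g.py .6013 -.0034 .156 -169.5
```

```text
t 6.0 p [ 0.6006 -0.0018  0.1574] xax [-0.001  0.005 -1.   ] yaw_y -150.43 q [-0.49  0.92  0.81  1.75 -0.85  0.87 -1.91] F [-3.1  3.6  9. ] M [0.67 0.76 0.06] open 0.0157
no-roll shift [ 0.0014  0.0002 -0.0018]
roll deg 19.07326172590433 rad 0.3329 (sym alt deg 19.07326172590433 ) after-roll shift [ 0.0014 -0.0004 -0.0017]
```

arm_command --pt "0 0 0 0 0.17" --pt "0 0 0 0 0.17" --pt "0 0 0 0 0" --pt "0.06 0 0 0 0" --pt "0.08 0 0 0 0" --pt "0.08 -0.05 0 0 0" --pt "0.08 -0.05 0 0 0" --pt "0.08 -0.05 0 0 0"

```text
clock: 7.0
tool_pos: [0.6006, -0.0045, 0.3078]
eef_rot: [-0.542, 0.453, 0.543, 0.453]
contact_force: [1.2, 0.5, -0.0]
opening: 0.722
```

```bash
python3 - <<'E'
from g import *
snap('scene','s3');snap('side','d3');snap('wrist','w3'); go(.508,.009,.2,82.5)
E
python3 car.py s3 scene; python3 car.py d3 side; python3 car.py w3
```

```text
t 7.15 p [ 0.6021 -0.0053  0.309 ] xax [ 0.005 -0.    -1.   ] yaw_y -169.72 q [-0.57  0.79  1.05  1.58 -0.72  1.19 -2.34] F [-0.5  0.7 -0.9] M [ 0.1   0.08 -0.  ] open 0.0756
no-roll shift [0.1085 0.0906 0.031 ]
roll deg 107.78293197542808 rad 1.8812 (sym alt deg -72.21706802457192 ) after-roll shift [ 0.1085  0.0018 -0.0957]
grille 2680 ((0.6014260649681091, -0.005657985806465149), (0.294176310300827, 0.28719764947891235), 82.4666976928711)
knobtop 140 ((0.6020491719245911, -0.00366794690489769), (0.017014313489198685, 0.0780073031783104), 9.729043960571289)
green 439 [ 0.6719 -0.0677] [0.0833 0.0759] 46.79 ang -41.88 r 0.0939
blue 506 [0.6821 0.037 ] [0.0911 0.0846] 29.07 ang 27.66 r 0.0904
grille 2390 ((0.6032108664512634, -0.003765299916267395), (0.2932930886745453, 0.2873044013977051), 82.54541778564453)
knobtop 103 ((0.6021721959114075, -0.006622090935707092), (0.01588929072022438, 0.0751253068447113), 11.976881980895996)
green 501 [ 0.6708 -0.0707] [0.0799 0.0775] 48.16 ang -43.68 r 0.0952
blue 438 [0.6858 0.0398] [0.0808 0.078 ] 30.47 ang 28.15 r 0.095
yellow 828 [ 0.5603 -0.0896] [0.0834 0.0819] 64.39 ang -116.24 r 0.0944
circ centre [ 0.60276155 -0.00526345] r 0.09445580809251386
grille 26784 ((0.6007345914840698, -0.0034585893154144287), (0.28710538148880005, 0.2870842218399048), 82.4843521118164)
knobtop 2595 ((0.6006982922554016, -0.0038631074130535126), (0.01590443029999733, 0.07541365921497345), 10.940362930297852)
blue 4382 [0.6824 0.0443] [0.0766 0.0807] 29.22 ang 31.51 r 0.0943
yellow 5245 [ 0.5604 -0.0895] [0.0763 0.0776] 65.21 ang -116.17 r 0.0942
red 1478 [0.5065 0.0098] [0.0812 0.0764] 83.45 ang 171.22 r 0.0967
circ centre [ 0.60042727 -0.00348869] r 0.09488928231762889
```

View pics/w3.png

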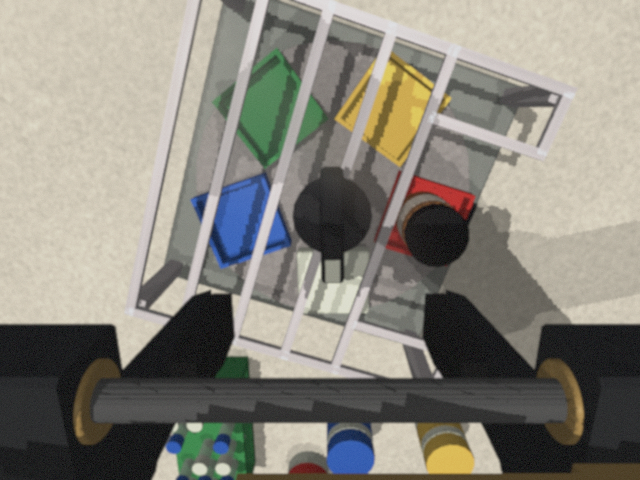

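View pics/s3.png

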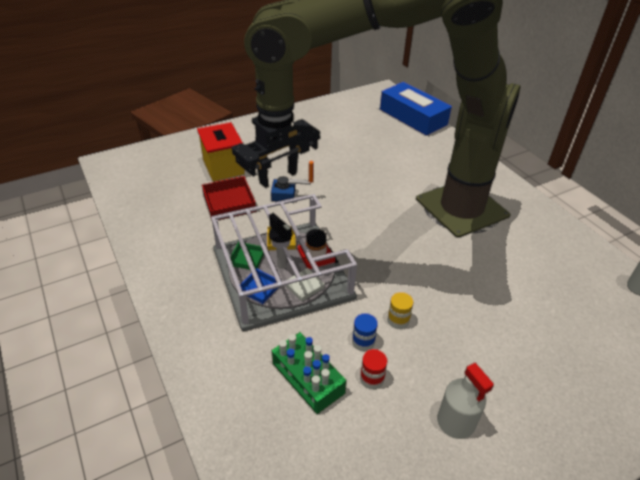

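Red is at the window: the blank is at about 100.9° against a target of 100.5°. I'll unwind the wrist to yaw 82.5°, which keeps the camera on the robot's side.

arm_command --pt "0.08 0 0 0 -0.184" --pt "0.08 0 0 0 -0.184" --pt "0.08 0 0 0 -0.184" --pt "0.08 0 0 0 -0.184" --pt "0.08 0 0 0 -0.184" --pt "0.08 0 0 0 -0.184" --pt "0.08 0 0 0 -0.184" --pt "0.08 0 0 0 -0.184" --pt "0.08 0 0 0 -0.184" --pt "0.08 0 0 0 -0.184" --pt "0.08 0 0 0 -0.184" --pt "0.08 0 0 0 -0.184"

```text
clock: 8.65
tool_pos: [0.5999, -0.0039, 0.3047]
eef_rot: [-0.647, -0.284, 0.649, -0.282]
contact_force: [0.1, -0.4, 0.0]
opening: 0.907
```

arm_command --pt "0.08 0 0 0 -0.184" --pt "0.08 0 0 0 -0.184" --pt "0.08 0 0 0 -0.184" --pt "0.08 0 0 0 -0.184" --pt "0.08 0 0 0 -0.184" --pt "0.08 0 0 0 -0.184" --pt "0.08 0 0 0 -0.184" --pt "0.08 0 0 0 -0.184" --pt "0.08 0 0 0 -0.184" --pt "0.08 0 0 0 -0.184" --pt "0.08 0 0 0 -0.184" --pt "0.08 0 0 0 -0.18"

```text
clock: 10.15
tool_pos: [0.5998, -0.004, 0.3048]
eef_rot: [0.041, 0.707, -0.04, 0.705]
contact_force: [-0.4, 0.0, 0.4]
opening: 0.908
```

```bash
python3 - <<'E'
from g import *
from m import load,hsv
im,d,P,K,M=load('w3','wrist')
b=(P[...,2]>.1)&(P[...,2]<.114)&(P[...,0]<.56)&(P[...,0]>.46)&(abs(P[...,1])<.06)&(hsv(im)[...,2]<60); p=P[b][:,:2].astype(np.float32);print('used',b.sum(),cv2.minEnclosingCircle(p))
b=b.astype(np.uint8);cs,_=cv2.findContours(b,0,2);(u,v),rr=cv2.minEnclosingCircle(max(cs,key=len));print(u,v,rr,ray(u,v,.108,K,M))
go(.507,.009,.2,82.5)
E
```

```text
used 3017 ((0.5072705745697021, 0.0066035352647304535), 0.027114003896713257)
437.16217041015625 234.62588500976562 32.02286148071289 [0.50870004 0.00461169 0.108     ]
t 10.15 p [ 0.5998 -0.004   0.3048] xax [-0.004  0.001 -1.   ] yaw_y 83.48 q [ 0.07  0.59 -0.24  1.55  0.15  1.02  1.25] F [-0.4  0.   0.4] M [0.02 0.03 0.04] open 0.08
no-roll shift [ 0.1052  0.0023 -0.0933]
roll deg 0.9789672640300751 rad 0.0171 (sym alt deg 0.9789672640300893 ) after-roll shift [ 0.1052  0.0007 -0.0933]
```

arm_command --pt "0.08 0 0 -0.031 0.017" --pt "0.08 0 0 -0.031 0" --pt "0.08 0 0 -0.031 0" --pt "0.08 0.05 0 0 0" --pt "0.08 0.045 0 0 0" --pt "0.08 0 0 0 0"

```text
clock: 10.9
tool_pos: [0.5054, 0.0079, 0.2084]
eef_rot: [0.048, 0.709, -0.049, 0.702]
contact_force: [0.5, 0.2, 0.5]
opening: 0.911
```

```bash
python3 - <<'E'
from g import *
from m import load,hsv
snap('wrist','w4')
im,d,P,K,M=load('w4','wrist')
b=(P[...,2]>.1)&(P[...,2]<.114)&(P[...,0]<.56)&(P[...,0]>.46)&(abs(P[...,1])<.06)&(hsv(im)[...,2]<60); p=P[b][:,:2].astype(np.float32);print('used',b.sum(),cv2.minEnclosingCircle(p))
go(.507,.0075,.074,82.5)
E
```

```text
used 5482 ((0.5061891674995422, 0.008523871190845966), 0.02702833153307438)
t 10.95 p [0.5073 0.008  0.2104] xax [-0.005  0.    -1.   ] yaw_y 82.15 q [ 0.03  0.58 -0.21  1.94  0.19  0.64  1.13] F [ 0.6 -0.9  1.7] M [ 0.07 -0.02  0.01] open 0.08
no-roll shift [ 0.1364 -0.0005  0.0005]
roll deg -0.3532717399833416 rad -0.0062 (sym alt deg -0.3532717399833416 ) after-roll shift [ 0.1364 -0.0005  0.0005]
```

View pics/w4.png

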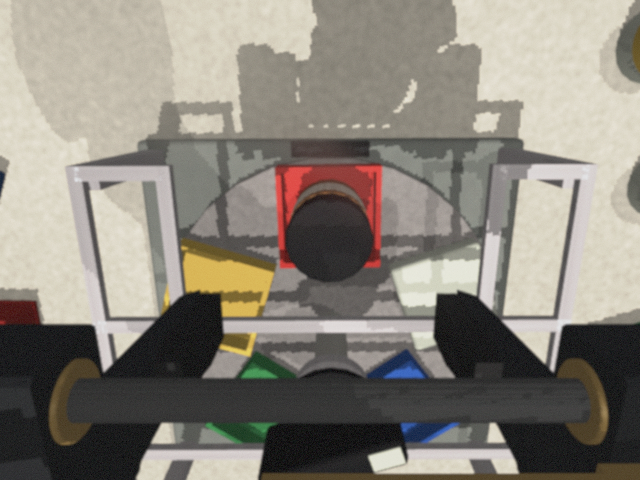

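The red bay is square in the window, with the jar cap centred at (329,237) between the fingers. Going down to grasp.

arm_command --pt "0.08 0.045 0 0 0" --pt "0.08 0.045 0 0 0" --pt "0.08 0.03 0 0 0" --pt "0.08 0.014 0 0 0" --pt "0.08 0 0 0 0" --pt "0.04 0 0 0 0" --pt "0.04 0 0 0 0" --pt "0.04 0 0 0 0" --pt "0.04 0 0 0 0" --force 20

```text
clock: 12.08
tool_pos: [0.5093, 0.0077, 0.0785]
eef_rot: [0.049, 0.705, -0.049, 0.706]
contact_force: [-0.3, 0.4, 6.9]
opening: 0.608
```

```bash
python3 g.py
```

```text
t 12.07 p [0.5093 0.0077 0.0785] xax [ 0.001  0.    -1.   ] yaw_y 82.09 q [-0.04  0.81 -0.12  2.04  0.28  0.31  1.05] F [-0.3  0.4  6.9] M [ 0.07  0.08 -0.04] open 0.0535
```

arm_command --pt "0.04 -0.02 0 0 0" --pt "0.04 -0.04 0 0 0" --pt "0.04 -0.04 0 0 0" --pt "0.04 -0.04 0 0 0" --pt "0.04 -0.03 0 0 0" --pt "0.04 0 0 0 0"

```text
clock: 12.82
tool_pos: [0.5098, 0.0078, 0.2493]
eef_rot: [0.049, 0.704, -0.049, 0.707]
contact_force: [0.2, -0.2, -2.2]
opening: 0.609
```

arm_command --pt "0.04 0 -0.02 0.01 0" --pt "0.04 0 -0.04 0.019 0" --pt "0.04 0 -0.04 0.019 0" --pt "0.04 0 -0.04 0.019 0" --pt "0.04 0 -0.04 0.019 0" --pt "0.04 0 -0.04 0.019 0" --pt "0.04 0 -0.04 0.019 0" --pt "0.04 0 -0.04 0.019 0" --pt "0.04 0 -0.02 0.0095 0" --pt "0.04 0 0 0 0"

```text
clock: 14.08
tool_pos: [0.6144, -0.3319, 0.2446]
eef_rot: [0.05, 0.707, -0.05, 0.704]
contact_force: [-0.7, 0.7, -1.7]
opening: 0.603
```

```bash
python3 - <<'E'
from g import *
from m import *
snap('wrist','w5'); snap('side','d5')
for fn,n in [('w5','wrist'),('d5','side'),('scene0','scene')]:
    im,d,P,K,M=load(fn,n)
    b=(P[...,2]>.034)&(P[...,2]<.046)&cmask(im,'red',100)&(P[...,1]<-.25)&(P[...,1]>-.45)
    print(n,b.sum(),cv2.minAreaRect(P[b][:,:2].astype(np.float32)))
go(.616,-.333,.055,82)
E
```

```text
wrist 2392 ((0.6143383979797363, -0.3425751030445099), (0.13391248881816864, 0.1348724663257599), 81.5882797241211)
side 357 ((0.6151425242424011, -0.3432157337665558), (0.13368330895900726, 0.13357684016227722), 81.18743896484375)
scene 282 ((0.6167802810668945, -0.34256771206855774), (0.14666342735290527, 0.13356374204158783), 81.334228515625)
t 14.18 p [ 0.6152 -0.3282  0.2458] xax [-0.003  0.003 -1.   ] yaw_y 82.18 q [ 0.54  0.79 -0.25  1.3   0.2   1.07  1.7 ] F [-0.   0.8 -1.7] M [0.04 0.02 0.04] open 0.0535
no-roll shift [ 0.1908 -0.0051  0.002 ]
roll deg 0.17532582381579687 rad 0.0031 (sym alt deg 0.17532582381578266 ) after-roll shift [ 0.1908 -0.0051  0.002 ]
```

View pics/w5.png

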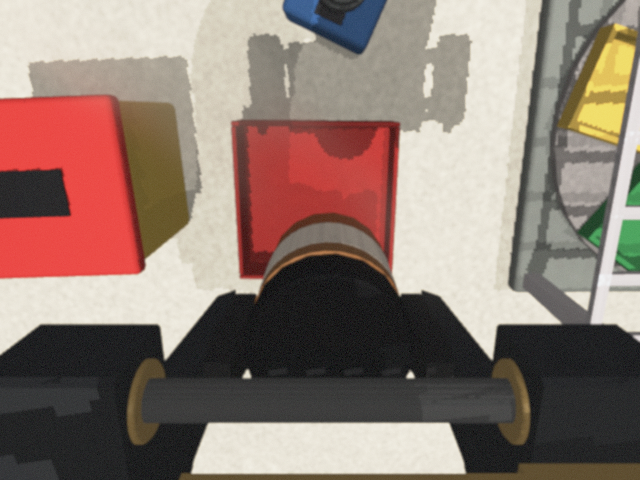

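View pics/d5.png

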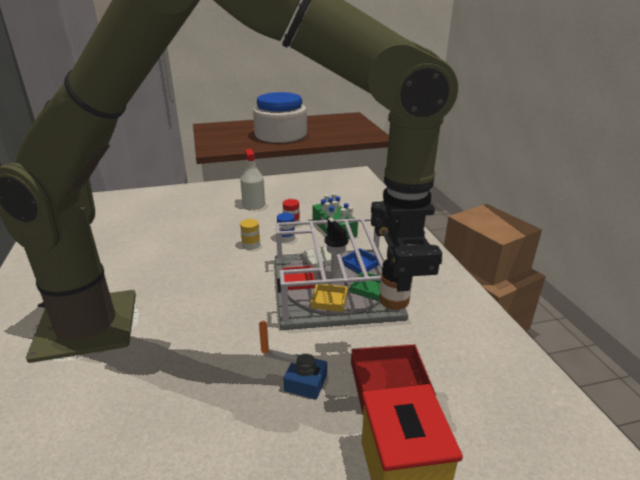

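The wrist and side views show the used jar held upright above the tray, whose centre is (.615,-.343). The sharps lid is clear on the left. Lowering now.

arm_command --pt "0.04 0.03 -0.005 0 0" --pt "0.04 0.045 0 0 0" --pt "0.04 0.045 0 0 0" --pt "0.04 0.04 0 0 0" --pt "0.04 0.02 0 0 0" --pt "0.04 0.006 0 0 0" --pt "0.04 0 0 0 0" --pt "0.04 0 0 0 0"

```text
clock: 15.18
tool_pos: [0.6164, -0.3355, 0.0635]
eef_rot: [0.048, 0.704, -0.049, 0.706]
contact_force: [0.2, 1.0, -1.5]
opening: 0.608
```

```bash
python3 g.py .616 -.333 .0505 82
```

```text
t 15.18 p [ 0.6164 -0.3355  0.0635] xax [ 0.003 -0.001 -1.   ] yaw_y 82.1 q [ 0.54  1.01 -0.21  1.42  0.26  0.74  1.66] F [ 0.2  1.  -1.5] M [ 0.03 -0.02  0.05] open 0.0536
no-roll shift [ 0.013   0.0025 -0.0008]
roll deg 0.09871690757222495 rad 0.0017 (sym alt deg 0.09871690757222495 ) after-roll shift [ 0.013   0.0025 -0.0008]
```

arm_command --pt "0.04 0.008 0 0 0" --pt "0.04 0.003 0 0 0" --pt "0.04 0 0 0 0"

```text
clock: 15.55
tool_pos: [0.6151, -0.3351, 0.0506]
eef_rot: [0.049, 0.705, -0.049, 0.705]
contact_force: [-0.8, 1.2, -0.2]
opening: 0.599
```

```bash
python3 g.py .616 -.333 .0505 82
```

```text
t 15.55 p [ 0.6151 -0.3351  0.0506] xax [-0.  0. -1.] yaw_y 82.1 q [ 0.53  1.02 -0.21  1.43  0.27  0.72  1.65] F [-0.8  1.2 -0.2] M [0.09 0.06 0.04] open 0.0528
no-roll shift [0.0001 0.0022 0.0006]
roll deg 0.10168131560385518 rad 0.0018 (sym alt deg 0.1016813156038694 ) after-roll shift [0.0001 0.0022 0.0006]
```

arm_command --pt "0.068 0 0 0 0" --pt "0.068 0 0 0 0" --pt "0.068 -0.02 0 0 0" --pt "0.068 -0.05 0 0 0" --pt "0.068 -0.06 0 0 0" --pt "0.068 -0.06 0 0 0" --pt "0.07 -0.02 0 0 0"

```text
clock: 16.42
tool_pos: [0.6174, -0.3359, 0.2677]
eef_rot: [0.048, 0.702, -0.05, 0.709]
contact_force: [0.8, 0.2, -0.6]
opening: 0.795
```

arm_command --pt "0.072 -0.005 0.052 -0.017 0" --pt "0.072 -0.005 0.052 -0.017 0" --pt "0.072 -0.005 0.052 -0.017 0" --pt "0.072 -0.005 0.052 -0.017 0" --pt "0.072 -0.005 0.052 -0.017 0" --pt "0.072 -0.005 0.052 -0.017 0" --pt "0.072 -0.005 0.052 -0.017 0" --pt "0.072 -0.005 0.052 -0.017 0" --pt "0.072 0 0.052 -0.017 0" --pt "0.072 0 0.052 -0.017 0" --pt "0.072 0 0.052 -0.017 0" --pt "0.072 0 0.052 -0.017 0"

```text
clock: 17.92
tool_pos: [0.4985, 0.3128, 0.3025]
eef_rot: [0.049, 0.705, -0.048, 0.706]
contact_force: [0.7, 0.0, 0.3]
opening: 0.817
```

```bash
python3 - <<'E'
from g import *
info();snap('wrist','w6'); snap('side','d6'); info()
import jars; jars.caps('w6')
E
python3 car.py d6 side
```

```text
t 17.93 p [0.4985 0.3128 0.3025] xax [ 0.002  0.001 -1.   ] yaw_y 82.11 q [-0.49  0.57 -0.26  1.6   0.17  0.99  0.64] F [0.7 0.  0.3] M [ 0.04 -0.03 -0.02] open 0.072
t 18.02 p [0.4954 0.3197 0.3025] xax [ 0.     0.008 -1.   ] yaw_y 82.75 q [-0.49  0.57 -0.26  1.6   0.16  0.99  0.64] F [-0.4 -0.8 -0.8] M [0.06 0.04 0.04] open 0.072
red 2590 px 439 249 29 pos [0.562  0.4071 0.076 ] cloud [0.5626 0.407  0.076 ]
yellow 3194 px 260 109 33 pos [0.4179 0.2672 0.076 ] cloud [0.4179 0.268  0.0764]
blue 2555 px 300 229 29 pos [0.5255 0.2834 0.076 ] cloud [0.5257 0.2833 0.0763]
grille 2391 ((0.6031331419944763, -0.0039505064487457275), (0.29373499751091003, 0.28657323122024536), 82.44412231445312)
knobtop 106 ((0.6025999784469604, -0.006113529205322266), (0.016807779669761658, 0.07613358646631241), 12.550106048583984)
green 504 [ 0.6706 -0.0713] [0.0791 0.0786] 46.51 ang -44.04 r 0.0954
blue 433 [0.6852 0.0395] [0.078  0.0778] 27.65 ang 28.11 r 0.0944
yellow 824 [ 0.5604 -0.0895] [0.0836 0.0819] 64.48 ang -116.23 r 0.0942
red 373 [0.5089 0.0065] [0.0807 0.0743] 82.84 ang 172.97 r 0.0939
circ centre [ 0.60257933 -0.00551592] r 0.09429869554831881
```

View pics/w6.png

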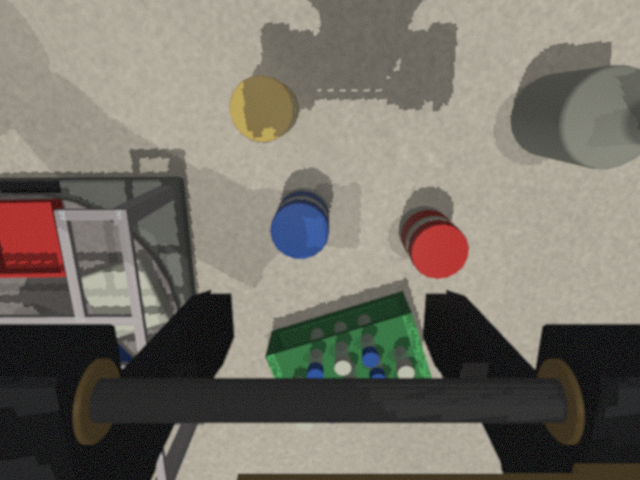

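View pics/d6.png

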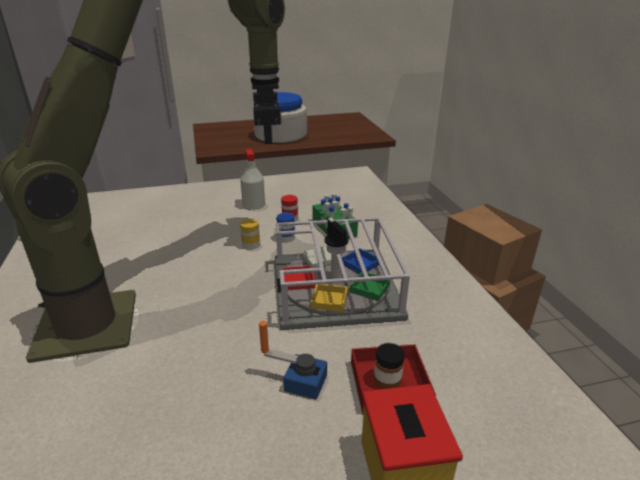

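The wrist view shows red at (439,249), which is (.562,.407). It has been knocked about 3 cm from its first position, while blue and yellow haven't moved. The side view shows the used jar standing in the tray at (388,365).

```bash
python3 g.py .563 .406 .15 82.3
```

```text
t 18.02 p [0.4954 0.3197 0.3025] xax [ 0.     0.008 -1.   ] yaw_y 82.75 q [-0.49  0.57 -0.26  1.6   0.16  0.99  0.64] F [-0.4 -0.8 -0.8] M [0.06 0.04 0.04] open 0.072
no-roll shift [0.1531 0.093  0.0563]
roll deg 0.45217726709228145 rad 0.0079 (sym alt deg 0.45217726709226724 ) after-roll shift [0.1531 0.0934 0.0555]
```

arm_command --pt "0.075 0 0.04 0.025 0" --pt "0.075 0.01 0.04 0.025 0" --pt "0.075 0.05 0.014 0.005 0" --pt "0.075 0.04 0 0 0" --pt "0.075 0 0 0 0" --pt "0.075 0 0 0 0"

```text
clock: 18.77
tool_pos: [0.5674, 0.3969, 0.2034]
eef_rot: [0.05, 0.704, -0.048, 0.706]
contact_force: [0.4, 0.2, 0.7]
opening: 0.849
```

```bash
python3 - <<'E'
from g import *
snap('wrist','w7'); import jars; jars.caps('w7')
go(.563,.406,.0465,82.3)
E
```

```text
red 4968 px 343 217 40 pos [0.5631 0.4081 0.076 ] cloud [0.5631 0.408  0.0763]
yellow 4697 px 72 17 52 pos [0.4233 0.2685 0.076 ] cloud [0.4277 0.2692 0.076 ]
blue 5436 px 147 189 44 pos [0.5267 0.2849 0.076 ] cloud [0.5267 0.2851 0.0763]
t 18.82 p [0.5676 0.3972 0.2038] xax [ 0.004  0.003 -1.   ] yaw_y 82.07 q [-0.57  0.82 -0.23  1.37  0.2   0.96  0.59] F [0.5 0.4 1. ] M [ 0.05 -0.06 -0.01] open 0.0751
no-roll shift [ 0.1573  0.0075 -0.0063]
roll deg -0.22999246893974146 rad -0.004 (sym alt deg -0.22999246893974146 ) after-roll shift [ 0.1573  0.0076 -0.0062]
```

View pics/w7.png

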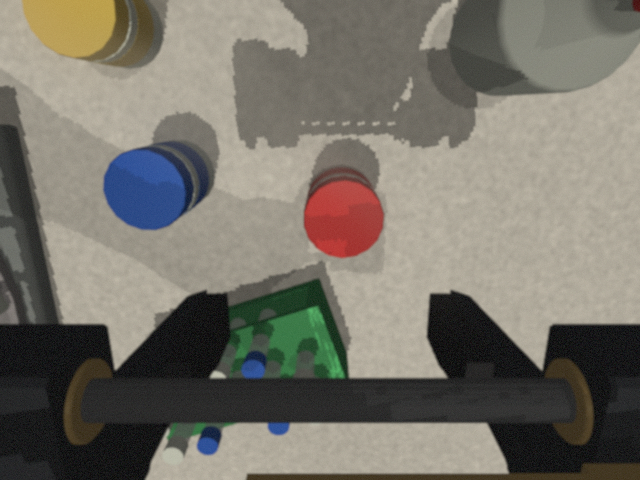

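Red cap is at (343,217), so (.563,.408). Descending with a small correction.

arm_command --pt "0.075 0.02 0.0095 -0.006 0" --pt "0.075 0.045 0 0 0" --pt "0.075 0.045 0 0 0" --pt "0.075 0.035 0 0 0" --pt "0.075 0.01 0 0 0" --pt "0.075 0 0 0 0" --pt "0.04 0 0 0 0" --pt "0.04 0 0 0 0" --pt "0.04 0 0 0 0" --pt "0.04 0 0 0 0"

```text
clock: 20.08
tool_pos: [0.5625, 0.4078, 0.0472]
eef_rot: [0.049, 0.705, -0.048, 0.706]
contact_force: [-0.1, -0.1, 5.8]
opening: 0.606
```

```bash
python3 g.py .563 .408 .0465 82.3
```

```text
t 20.07 p [0.5625 0.4078 0.0472] xax [ 0.002  0.002 -1.   ] yaw_y 82.1 q [-0.6   1.02 -0.19  1.45  0.25  0.69  0.54] F [-0.1 -0.1  5.8] M [ 0.03  0.   -0.03] open 0.0534
no-roll shift [0.0007 0.0003 0.0005]
roll deg -0.19519854378199852 rad -0.0034 (sym alt deg -0.19519854378201273 ) after-roll shift [0.0007 0.0003 0.0005]
```

arm_command --pt "0.04 -0.02 0 0 0" --pt "0.04 -0.05 0 0 0" --pt "0.04 -0.06 0 0 0" --pt "0.04 -0.055 -0.01 0 0" --pt "0.04 -0.018 -0.02 0 0" --pt "0.04 0 -0.04 0 0" --pt "0.04 0 -0.05 0 0" --pt "0.04 0 -0.05 0 0" --pt "0.04 0 -0.05 0 0" --pt "0.04 0 -0.05 0 0" --pt "0.04 0 -0.05 0 0" --pt "0.04 0 -0.04 0 0"

```text
clock: 21.58
tool_pos: [0.5111, 0.0474, 0.2493]
eef_rot: [0.049, 0.706, -0.05, 0.705]
contact_force: [-0.3, -1.3, -2.4]
opening: 0.607
```

arm_command --pt "0.04 0 -0.03 0 0" --pt "0.04 0 -0.013 0 0" --pt "0.04 0 0 0 0" --pt "0.04 0 0 0 0"

```text
clock: 22.08
tool_pos: [0.5065, 0.0095, 0.2489]
eef_rot: [0.048, 0.705, -0.047, 0.706]
contact_force: [-0.1, 1.4, -2.5]
opening: 0.606
```

```bash
python3 - <<'E'
from g import *
snap('wrist','w8'); go(.507,.0085,.0785,82.3)
E
python3 car.py w8
```

```text
t 22.12 p [0.5065 0.0095 0.2489] xax [ 0.     0.001 -1.   ] yaw_y 82.26 q [ 0.08  0.53 -0.29  1.9   0.21  0.74  1.1 ] F [ 1.  -0.2 -2.5] M [ 0.08  0.02 -0.  ] open 0.0535
no-roll shift [ 0.1704 -0.0011  0.0006]
roll deg -0.04076283236867084 rad -0.0007 (sym alt deg -0.04076283236867084 ) after-roll shift [ 0.1704 -0.0011  0.0006]
grille 18411 ((0.5783911347389221, 0.0002090930938720703), (0.28743571043014526, 0.24130864441394806), 82.4574203491211)
knobtop 305 ((0.6078564524650574, -0.030493970960378647), (0.012382612563669682, 0.017014512792229652), 8.757322311401367)
yellow 4180 [ 0.5904 -0.1014] [0.0776 0.1433] 66.98 ang -96.88 r 0.0971
red 6779 [0.5068 0.007 ] [0.0783 0.078 ] 83.56 ang 172.83 r 0.096
```

View pics/w8.png

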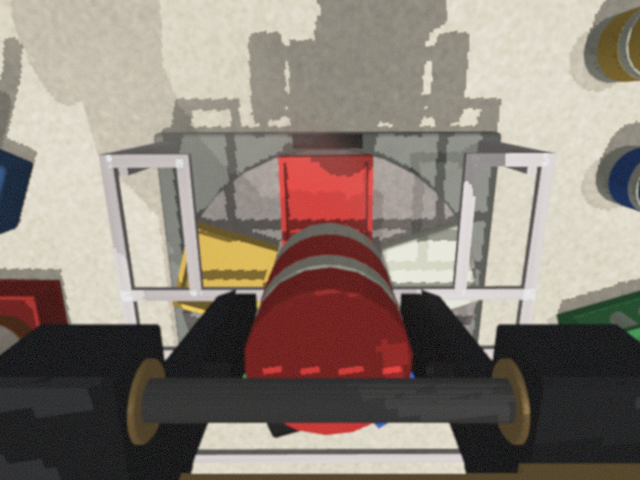

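The red jar is over the open red bay, with its centre measured at about (.507,.0075). Lowering.

arm_command --pt "0.04 0.02 -0.0015 0.0005 0" --pt "0.04 0.045 0 0 0" --pt "0.04 0.045 0 0 0" --pt "0.04 0.035 0 0 0" --pt "0.04 0.015 0 0 0" --pt "0.04 0.006 0 0 0" --pt "0.04 0 0 0 0" --pt "0.04 0 0 0 0"

```text
clock: 23.12
tool_pos: [0.5074, 0.0062, 0.0838]
eef_rot: [0.049, 0.705, -0.049, 0.706]
contact_force: [-1.2, 0.2, -3.3]
opening: 0.608
```

```bash
python3 g.py .507 .0075 .0785 82.3
```

```text
t 23.12 p [0.5074 0.0062 0.0838] xax [ 0.002  0.    -1.   ] yaw_y 82.1 q [-0.01  0.8  -0.15  2.04  0.34  0.32  0.99] F [-1.2  0.2 -3.3] M [ 0.01  0.04 -0.01] open 0.0536
no-roll shift [ 0.0053  0.0013 -0.0006]
roll deg -0.2012546222958349 rad -0.0035 (sym alt deg -0.2012546222958207 ) after-roll shift [ 0.0053  0.0013 -0.0006]
```

arm_command --pt "0.04 0.003 0.001 0 0" --pt "0.04 0.002 0 0 0" --pt "0.04 0 0 0 0"

```text
clock: 23.5
tool_pos: [0.5072, 0.0073, 0.0789]
eef_rot: [0.049, 0.705, -0.048, 0.706]
contact_force: [-1.6, 0.4, 9.3]
opening: 0.612
```

```bash
python3 g.py .507 .0075 .0785 82.3
```

```text
t 23.5 p [0.5072 0.0073 0.0789] xax [ 0.002  0.    -1.   ] yaw_y 82.13 q [-0.02  0.81 -0.14  2.04  0.35  0.31  0.98] F [-1.6  0.4  9.3] M [-0.04  0.32  0.02] open 0.0539
no-roll shift [ 0.0004  0.0001 -0.0002]
roll deg -0.16549695520279784 rad -0.0029 (sym alt deg -0.16549695520278362 ) after-roll shift [ 0.0004  0.0001 -0.0002]
```

arm_command --pt "0.068 0 0 0 0" --pt "0.068 0 0 0 0" --pt "0.068 -0.02 0 0 0" --pt "0.068 -0.05 0 0 0" --pt "0.068 -0.06 0 0 0" --pt "0.068 -0.05 0 0 0" --pt "0.06 -0.02 0 0.03 0" --pt "0.06 0 0.001 0.04 0" --pt "0.06 0 0.001 0.025 0" --pt "0.06 0 0 0 0.177" --pt "0.06 0 0 0 0.177" --pt "0.06 0 0 0 0.177"

```text
clock: 25.0
tool_pos: [0.6008, -0.0041, 0.2773]
eef_rot: [0.234, 0.668, -0.234, 0.667]
contact_force: [1.2, -0.4, -0.0]
opening: 0.682
```

arm_command --pt "0.05 0 0 0 0.177" --pt "0.05 0 0 0 0.177" --pt "0.05 0 0 0 0.177" --pt "0.05 0 0 0 0.177" --pt "0.05 0 0 0 0" --pt "0.05 0 0 0 0"

```text
clock: 25.75
tool_pos: [0.6009, -0.004, 0.2775]
eef_rot: [0.448, 0.547, -0.448, 0.547]
contact_force: [-0.5, 0.4, 0.3]
opening: 0.569
```

```bash
python3 - <<'E'
from g import *
snap('wrist','w9'); go(.6013,-.0034,.156,11)
E
python3 car.py w9
```

```text
t 25.8 p [ 0.6009 -0.004   0.2776] xax [-0.  0. -1.] yaw_y 11.25 q [-0.1   0.61  0.05  1.6  -0.04  0.93  0.16] F [ 0.5 -0.1 -0.4] M [-0.05  0.06  0.01] open 0.05
no-roll shift [ 0.1216  0.0005 -0.0005]
roll deg 0.25081594294599086 rad 0.0044 (sym alt deg 0.25081594294599086 ) after-roll shift [ 0.1216  0.0005 -0.0005]
grille 28564 ((0.6016317009925842, -0.0031023621559143066), (0.28685882687568665, 0.28740930557250977), 82.52979278564453)
knobtop 3304 ((0.6011381149291992, -0.0025281086564064026), (0.015990085899829865, 0.07531674206256866), 11.365764617919922)
green 2719 [ 0.6703 -0.068 ] [0.0736 0.0749] 47.97 ang -42.71 r 0.0929
blue 6009 [0.6853 0.0409] [0.0758 0.0812] 29.04 ang 28.87 r 0.0951
yellow 4176 [ 0.5612 -0.0894] [0.0774 0.076 ] 64.87 ang -115.82 r 0.0938
red 2749 [0.5058 0.0023] [0.0884 0.0754] 83.18 ang 175.67 r 0.0965
circ centre [ 0.60082653 -0.00294045] r 0.09517375410699201
```

View pics/w9.png

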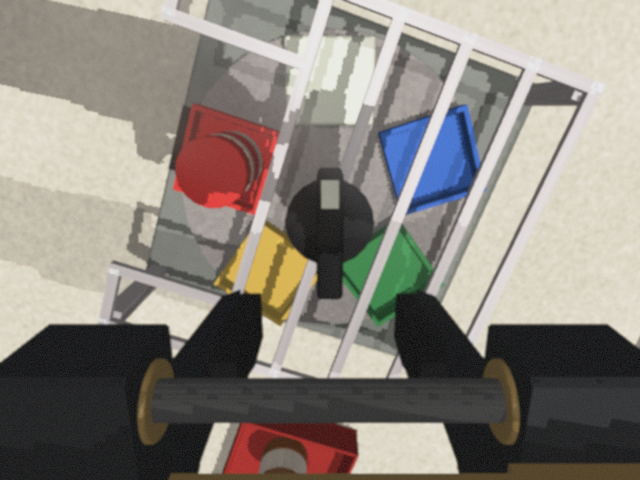

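The red jar stands in the red bay at (220,165). The white dash is at (330,193), so the bar is at 101.4°. Yellow needs a further -72.9°, or 1.27 rad.

arm_command --pt "0.05 0.04 0.0005 0 0" --pt "0.05 0.05 0 0 0" --pt "0.05 0.03 0 0 0" --pt "0.04 0 0 0 0" --pt "0 0 0 0 0" --pt "0 0 0 0 0" --pt "0 0 0 0 0" --pt "0 0 0 0 0" --pt "0 0 0 0 0" --force 20

```text
clock: 26.92
tool_pos: [0.6018, -0.0041, 0.1591]
eef_rot: [0.45, 0.546, -0.449, 0.546]
contact_force: [-2.0, -0.5, 6.4]
opening: 0.181
```

```bash
python3 g.py .6013 -.0034 .156 11
```

```text
t 26.93 p [ 0.6018 -0.0041  0.1591] xax [ 0.001 -0.    -1.   ] yaw_y 11.11 q [-0.09  0.76  0.04  1.72 -0.04  0.66  0.16] F [-2.  -0.5  6.4] M [-0.13  0.5  -0.02] open 0.0159
no-roll shift [ 0.0031 -0.0003 -0.0008]
roll deg 0.10994131169437082 rad 0.0019 (sym alt deg 0.10994131169437082 ) after-roll shift [ 0.0031 -0.0003 -0.0008]
```

arm_command --pt "0 0 0 0 0.1" --pt "0 0 0 0 0.16" --pt "0 0 0 0 0.175" --pt "0 0 0 0 0.175" --pt "0 0 0 0 0.175" --pt "0 0 0 0 0.175" --pt "0 0 0 0 0.16" --pt "0 0 0 0 0.1" --pt "0 0 0 0 0.047" --pt "0 0 0 0 0" --pt "0.04 0 0 0 0" --pt "0.05 0 0 0 0"

```text
clock: 28.42
tool_pos: [0.6018, -0.0037, 0.1579]
eef_rot: [0.686, 0.174, -0.685, 0.174]
contact_force: [-0.3, 1.0, 0.3]
opening: 0.383
```

```bash
python3 g.py
```

```text
t 28.43 p [ 0.6018 -0.0037  0.1579] xax [ 0.001  0.    -1.   ] yaw_y -61.45 q [-0.29  0.8   0.4   1.73 -0.45  0.7  -0.73] F [-0.3  1.   0.3] M [-0.12  0.16  0.01] open 0.0338
```

arm_command --pt "0.06 -0.05 0 0 0" --pt "0.06 -0.05 0 0 0" --pt "0.06 -0.03 0 0 0" --pt "0.06 0 0 0 0" --pt "0.06 0 0 0 0"

```text
clock: 29.05
tool_pos: [0.6009, -0.0036, 0.2867]
eef_rot: [-0.685, -0.175, 0.686, -0.174]
contact_force: [-0.3, -0.4, 0.2]
opening: 0.681
```

```bash
python3 - <<'E'
from g import *
snap('wrist','w10'); snap('scene','s10'); go(.45,.27,.3,82.3)
import jars; jars.caps('s10','scene')
E
python3 car.py w10
```

```text
t 29.15 p [ 0.6007 -0.0036  0.2862] xax [-0.003  0.    -1.   ] yaw_y -61.47 q [-0.35  0.65  0.5   1.6  -0.35  0.99 -0.81] F [-0.   0.8 -0.4] M [-0.05  0.12  0.  ] open 0.0598
no-roll shift [-0.0133 -0.3124  0.0017]
roll deg -143.76951377591257 rad -2.5093 (sym alt deg 36.23048622408743 ) after-roll shift [-0.0133  0.251  -0.186 ]
yellow 172 px 219 151 19 pos [ 0.5761 -0.51    0.076 ] cloud [ 0.5876 -0.4694  0.076 ]
yellow 353 px 402 302 11 pos [0.4217 0.2698 0.076 ] cloud [0.421  0.2688 0.0757]
blue 944 px 416 99 35 pos [-0.1833 -0.5001  0.076 ] cloud [-0.1694 -0.4817  0.0791]
blue 371 px 365 324 11 pos [0.5316 0.2856 0.076 ] cloud [0.5309 0.2851 0.0755]
grille 30121 ((0.6012598276138306, -0.0037576109170913696), (0.28735774755477905, 0.286924809217453), 82.48829650878906)
knobtop 3108 ((0.6016920804977417, -0.003175482153892517), (0.07519280910491943, 0.01580084301531315), 29.108524322509766)
green 3227 [ 0.5607 -0.0888] [0.0754 0.0739] 64.87 ang -116.23 r 0.0935
blue 5777 [ 0.6688 -0.0706] [0.0816 0.0759] 46.79 ang -44.5 r 0.0936
yellow 4685 [0.5073 0.0084] [0.0757 0.0771] 82.79 ang 171.96 r 0.0956
red 2036 [0.581 0.089] [0.0816 0.0762] 10.46 ang 102.59 r 0.0963
circ centre [ 0.60160017 -0.00350132] r 0.09483931241619521
```

View pics/w10.png

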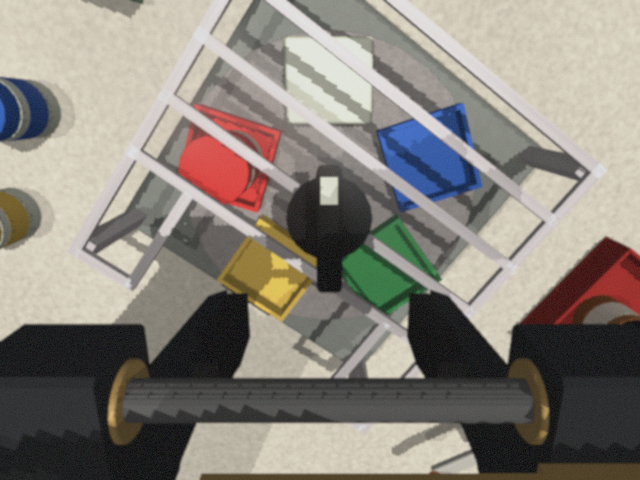

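The yellow bay is now at (.5073,.0084), square in the window. Rolling back, then going to the yellow jar.

arm_command --pt "0.075 0 0 0 -0.18" --pt "0.075 0 0 0 -0.18" --pt "0.075 0 0 0 -0.18" --pt "0.075 0 0 0 -0.18" --pt "0.075 0 0 0 -0.18" --pt "0.075 0 0 0 -0.18" --pt "0.075 0 0 0 -0.18" --pt "0.075 0 0 0 -0.18" --pt "0.075 0 0 0 -0.18" --pt "0.075 0 0 0 -0.18" --pt "0.075 0 0 0 -0.18" --pt "0.075 0 0 0 -0.18"

```text
clock: 30.65
tool_pos: [0.6009, -0.004, 0.2863]
eef_rot: [0.167, 0.688, -0.167, 0.686]
contact_force: [-0.3, 0.4, -1.0]
opening: 0.852
```

arm_command --pt "0.075 0 0 0 -0.18" --pt "0.075 0 0 0 -0.17" --pt "0.075 0 0.04 -0.035 0" --pt "0.075 0 0.043 -0.038 0" --pt "0.075 0 0.043 -0.038 0" --pt "0.075 0 0.043 -0.038 0" --pt "0.075 0 0.043 -0.038 0" --pt "0.075 0.02 0.035 -0.025 0" --pt "0.075 0.04 0 0 0" --pt "0.075 0.03 0 0 0" --pt "0.075 0 0 0 0" --pt "0.075 0 0 0 0"

```text
clock: 32.15
tool_pos: [0.4247, 0.2693, 0.1981]
eef_rot: [0.048, 0.705, -0.047, 0.706]
contact_force: [-0.9, 0.4, -0.3]
opening: 0.85
```

```bash
python3 - <<'E'
from g import *
snap('wrist','w11'); import jars; jars.caps('w11')
go(.4195,.2685,.0465,82.3)
E
```

```text
yellow 5170 px 325 216 41 pos [0.4162 0.2684 0.076 ] cloud [0.4164 0.2682 0.0763]
blue 3318 px 365 357 37 pos [0.5232 0.283  0.076 ] cloud [0.5195 0.2835 0.0758]
t 32.2 p [0.425  0.2695 0.1986] xax [ 0.001  0.001 -1.   ] yaw_y 82.31 q [-0.52  0.6  -0.21  1.97  0.21  0.59  0.56] F [-0.1  0.4  0.5] M [-0.01  0.05  0.04] open 0.0748
no-roll shift [ 0.1521 -0.0019 -0.0055]
roll deg 0.00921082098716397 rad 0.0002 (sym alt deg 0.00921082098714976 ) after-roll shift [ 0.1521 -0.0019 -0.0055]
```

View pics/w11.png

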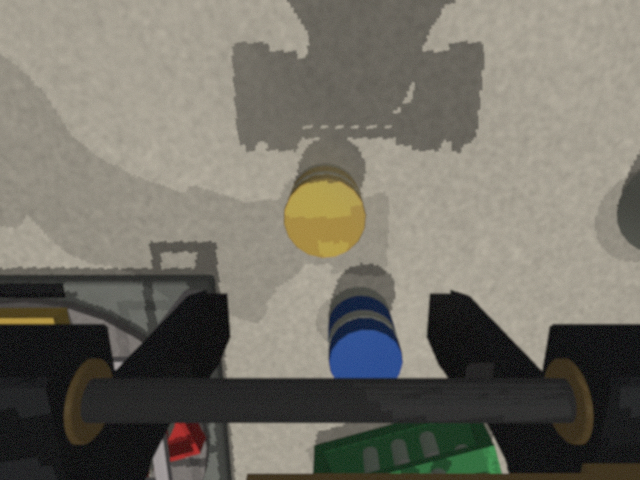

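Yellow cap is at (325,216), so (.4165,.268). Descending.

arm_command --pt "0.075 0.02 -0.002 -0.008 0" --pt "0.075 0.045 0 0 0" --pt "0.075 0.045 0 0 0" --pt "0.075 0.03 0 0 0" --pt "0.075 0.011 0 0 0" --pt "0.075 0 0 0 0" --pt "0.04 0 0 0 0" --pt "0.04 0 0 0 0" --pt "0.04 0 0 0 0" --pt "0.04 0 0 0 0"

```text
clock: 33.45
tool_pos: [0.4168, 0.2683, 0.0477]
eef_rot: [0.048, 0.705, -0.047, 0.706]
contact_force: [-0.8, -0.8, 8.0]
opening: 0.608
```

```bash
python3 g.py .507 .008 .25 82.3
```

```text
t 33.45 p [0.4168 0.2683 0.0477] xax [ 0.001  0.001 -1.   ] yaw_y 82.32 q [-0.62  0.86 -0.08  2.09  0.3   0.2   0.47] F [-0.8 -0.8  8. ] M [-0.05  0.02 -0.03] open 0.0536
no-roll shift [-0.2024 -0.2457  0.1245]
roll deg 0.016189933232851672 rad 0.0003 (sym alt deg 0.016189933232865883 ) after-roll shift [-0.2024 -0.2457  0.1246]
```

arm_command --pt "0.04 -0.02 0 0 0" --pt "0.04 -0.05 0 0 0" --pt "0.04 -0.06 0 0 0" --pt "0.04 -0.05 0 0 0" --pt "0.04 -0.02 -0.02 0.01 0" --pt "0.04 0 -0.04 0.02 0" --pt "0.04 0 -0.045 0.023 0" --pt "0.04 0 -0.045 0.023 0" --pt "0.04 0 -0.045 0.023 0" --pt "0.04 0 -0.03 0.015 0" --pt "0.04 0 -0.02 0.01 0" --pt "0.04 0 0 0 0"

```text
clock: 34.95
tool_pos: [0.5061, 0.0067, 0.2464]
eef_rot: [0.048, 0.706, -0.049, 0.705]
contact_force: [-0.4, 0.5, -2.7]
opening: 0.605
```

arm_command --pt "0.04 0 0 0 0" --pt "0.04 0 0 0 0"

```text
clock: 35.2
tool_pos: [0.5059, 0.0104, 0.2467]
eef_rot: [0.047, 0.706, -0.046, 0.705]
contact_force: [0.0, 0.2, -2.6]
opening: 0.605
```

```bash
python3 - <<'E'
from g import *
snap('wrist','w12'); go(.5075,.008,.0795,82.3)
E
python3 car.py w12
```

```text
t 35.25 p [0.506  0.0102 0.2467] xax [-0.     0.001 -1.   ] yaw_y 82.47 q [ 0.07  0.53 -0.28  1.91  0.21  0.73  1.11] F [-0.2  0.9 -1.6] M [ 0.04 -0.01 -0.01] open 0.0536
no-roll shift [ 0.1672 -0.0021  0.0018]
roll deg 0.16593704618287575 rad 0.0029 (sym alt deg 0.16593704618286154 ) after-roll shift [ 0.1672 -0.0021  0.0018]
grille 18215 ((0.5786009430885315, 3.771483898162842e-05), (0.2876405119895935, 0.24175690114498138), 82.4669418334961)
knobtop 919 ((0.5588430166244507, 0.013178728520870209), (0.027532916516065598, 0.15517790615558624), 85.28356170654297)
green 3578 [ 0.5595 -0.0888] [0.0741 0.0761] 64.65 ang -116.89 r 0.0939
yellow 6433 [0.5025 0.0081] [0.0788 0.0689] 82.91 ang 172.47 r 0.1003
red 1752 [0.5824 0.0913] [0.0772 0.0735] 11.21 ang 101.48 r 0.0982
circ centre [ 0.59625277 -0.00195114] r 0.09425112381634448
```

View pics/w12.png

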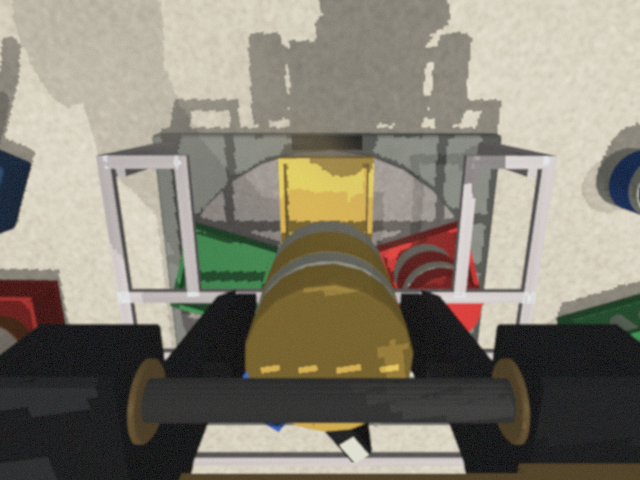

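arm_command --pt "0.04 0.02 -0.002 0.0015 0" --pt "0.04 0.045 0 0 0" --pt "0.04 0.045 0 0 0" --pt "0.04 0.033 0 0 0" --pt "0.04 0.015 0 0 0" --pt "0.04 0.006 0 0 0" --pt "0.04 0 0 0 0" --pt "0.04 0 0 0 0"

```text
clock: 36.25
tool_pos: [0.5084, 0.0068, 0.0837]
eef_rot: [0.047, 0.705, -0.047, 0.706]
contact_force: [0.4, -0.6, -2.1]
opening: 0.606
```

```bash
python3 g.py .507 .008 .0785 82.3
```

```text
t 36.25 p [0.5084 0.0068 0.0837] xax [ 0.002  0.    -1.   ] yaw_y 82.33 q [-0.01  0.8  -0.15  2.04  0.34  0.32  1.  ] F [ 0.4 -0.6 -2.1] M [-0.03 -0.06  0.04] open 0.0534
no-roll shift [ 0.0052  0.001  -0.0016]
roll deg 0.02630156262341643 rad 0.0005 (sym alt deg 0.02630156262341643 ) after-roll shift [ 0.0052  0.001  -0.0016]
```

arm_command --pt "0.04 0.003 0.001 -0.001 0" --pt "0.04 0.002 0 0 0" --pt "0.04 0 0 0 0" --pt "0.068 0 0 0 0" --pt "0.068 0 0 0 0" --pt "0.068 -0.02 0 0 0" --pt "0.068 -0.05 0 0 0" --pt "0.068 -0.06 0 0 0" --pt "0.068 -0.05 0 0 0" --pt "0.06 -0.02 0 0.03 0" --pt "0.06 0 0.001 0.04 0" --pt "0.06 0 0.001 0.025 0"

```text
clock: 37.75
tool_pos: [0.6027, -0.0034, 0.2779]
eef_rot: [0.048, 0.705, -0.048, 0.706]
contact_force: [-0.3, -0.2, -0.3]
opening: 0.679
```

arm_command --pt "0.05 0 0 0 -0.16" --pt "0.05 0 0 0 -0.16" --pt "0.05 0 0 0 -0.16" --pt "0.05 0 0 0 -0.15" --pt "0.05 0 0 0 0" --pt "0.05 0 0 0 0"

```text
clock: 38.5
tool_pos: [0.601, -0.0029, 0.2775]
eef_rot: [-0.173, 0.686, 0.173, 0.686]
contact_force: [0.2, -0.1, -0.4]
opening: 0.569
```

```bash
python3 - <<'E'
from g import *
snap('wrist','w13'); go(.6013,-.0034,.157,118.8)
E
python3 car.py w13
```

```text
t 38.55 p [ 0.6011 -0.0029  0.2776] xax [-0. -0. -1.] yaw_y 118.31 q [ 0.2   0.64 -0.47  1.58  0.33  1.    1.69] F [ 0.  -0.6  0.4] M [ 0.11  0.01 -0.06] open 0.0496
no-roll shift [ 0.1206 -0.0005 -0.    ]
roll deg -0.4851688497393525 rad -0.0085 (sym alt deg -0.48516884973933827 ) after-roll shift [ 0.1206 -0.0005 -0.    ]
grille 29873 ((0.6009231805801392, -0.0029846280813217163), (0.28730645775794983, 0.28723639249801636), 82.51465606689453)
knobtop 3287 ((0.6002287864685059, -0.0035654716193675995), (0.0752880871295929, 0.015580852515995502), 28.807910919189453)
blue 5249 [ 0.6712 -0.0665] [0.0815 0.0768] 46.93 ang -41.66 r 0.0926
yellow 3620 [0.5063 0.0087] [0.0758 0.0767] 82.63 ang 171.84 r 0.0967
red 2116 [0.5875 0.0907] [0.0859 0.0765] 10.38 ang 98.59 r 0.0968
circ centre [ 0.60042946 -0.00328476] r 0.09488670589349055
```

View pics/w13.png

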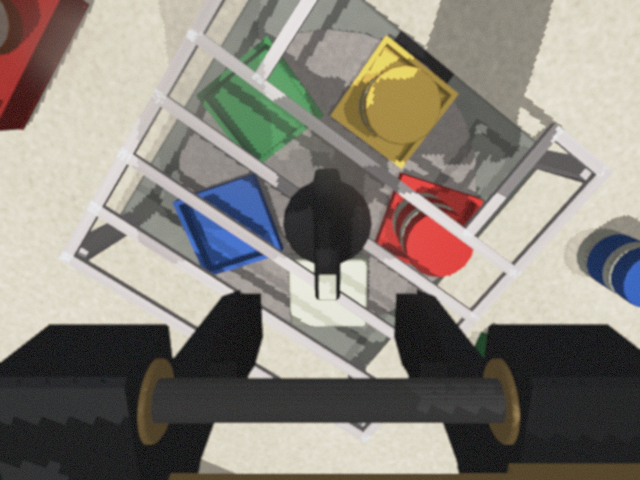

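Both the yellow (400,100) and red (435,235) jars are standing in their bays. The bar is at 28.8°, and blue needs a turn of -144.3°.

arm_command --pt "0.05 0.04 -0.0005 0 -0.008" --pt "0.05 0.05 0 0 0" --pt "0.05 0.029 0 0 0" --pt "0.04 0 0 0 0" --pt "0 0 0 0 0" --pt "0 0 0 0 0" --pt "0 0 0 0 0" --pt "0 0 0 0 0" --pt "0 0 0 0 0" --force 20

```text
clock: 39.67
tool_pos: [0.6023, -0.0032, 0.1601]
eef_rot: [-0.176, 0.684, 0.176, 0.686]
contact_force: [-0.4, -0.1, 6.0]
opening: 0.18
```

```bash
python3 g.py .6013 -.0034 .157 -25.5
```

```text
t 39.67 p [ 0.6023 -0.0032  0.1601] xax [ 0.002  0.    -1.   ] yaw_y 118.87 q [ 0.16  0.78 -0.41  1.71  0.43  0.74  1.61] F [-0.4 -0.1  6. ] M [ 0.02  0.21 -0.04] open 0.0159
no-roll shift [ 0.0031  0.0003 -0.001 ]
roll deg 144.37105320125028 rad 2.5198 (sym alt deg -35.62894679874972 ) after-roll shift [ 0.0031 -0.0008  0.0006]
```

arm_command --pt "0 0 0 0 0.1" --pt "0 0 0 0 0.16" --pt "0 0 0 0 0.175" --pt "0 0 0 0 0.175" --pt "0 0 0 0 0.175" --pt "0 0 0 0 0.175" --pt "0 0 0 0 0.175" --pt "0 0 0 0 0.175" --pt "0 0 0 0 0.175" --pt "0 0 0 0 0.175" --pt "0 0 0 0 0.175" --pt "0 0 0 0 0.175"

```text
clock: 41.18
tool_pos: [0.6017, -0.0043, 0.1601]
eef_rot: [0.485, 0.514, -0.485, 0.515]
contact_force: [-2.6, -1.5, 6.6]
opening: 0.18
```

```bash
python3 g.py .6013 -.0034 .157 -25.5
```

```text
t 41.17 p [ 0.6017 -0.0043  0.1601] xax [ 0.001 -0.001 -1.   ] yaw_y 3.39 q [-0.16  0.76  0.16  1.72 -0.18  0.67  0.15] F [-2.6 -1.5  6.6] M [-0.43  0.52  0.08] open 0.0158
no-roll shift [ 0.0031 -0.0004 -0.0009]
roll deg 28.885510980494956 rad 0.5041 (sym alt deg 28.885510980494956 ) after-roll shift [ 0.0031 -0.0008 -0.0006]
```

arm_command --pt "0 0 0 0 0.17" --pt "0 0 0 0 0.15" --pt "0 0 0 0 0.12" --pt "0 0 0 0 0.064" --pt "0 0 0 0 0" --pt "0.04 0 0 0 0" --pt "0.05 0 0 0 0" --pt "0.06 -0.05 0 0 0" --pt "0.06 -0.05 0 0 0" --pt "0.06 -0.03 0 0 0" --pt "0.06 0 0 0 0" --pt "0.06 0 0 0 0"

```text
clock: 42.68
tool_pos: [0.6007, -0.0029, 0.2876]
eef_rot: [-0.596, -0.38, 0.597, -0.379]
contact_force: [-0.3, -0.6, -0.4]
opening: 0.68
```

```bash
python3 - <<'E'
from g import *
snap('wrist','w14'); snap('scene','s14'); go(.52,.283,.29,82.3)
import jars; jars.caps('s14','scene')
E
python3 car.py w14
```

```text
t 42.77 p [ 0.6005 -0.003   0.2871] xax [-0.003  0.    -1.   ] yaw_y -25.14 q [-0.28  0.63  0.38  1.6  -0.27  0.97 -0.26] F [-0.5  0.2  0.3] M [-0.06  0.12 -0.02] open 0.0601
no-roll shift [-0.0026 -0.1943 -0.2247]
roll deg -107.43615094441311 rad -1.8751 (sym alt deg 72.5638490555869 ) after-roll shift [-0.0026  0.2727 -0.1181]
blue 932 px 416 100 35 pos [-0.1811 -0.4971  0.076 ] cloud [-0.1694 -0.4824  0.0791]
blue 374 px 365 324 11 pos [0.5316 0.2857 0.076 ] cloud [0.5308 0.2852 0.0755]
grille 28903 ((0.6015304327011108, -0.0032786130905151367), (0.2870500385761261, 0.2868339717388153), 82.61475372314453)
knobtop 3068 ((0.6013599634170532, -0.00284687802195549), (0.07572897523641586, 0.0159610565751791), 64.9944839477539)
blue 5359 [0.5072 0.0081] [0.0759 0.0765] 83.3 ang 172.15 r 0.0957
yellow 2648 [0.684  0.0426] [0.0762 0.0764] 29.18 ang 30.13 r 0.0948
red 1752 [ 0.6674 -0.0717] [0.0868 0.0764] 47.14 ang -45.56 r 0.0934
circ centre [ 0.60130956 -0.00367916] r 0.09479375961716942
```

View pics/w14.png

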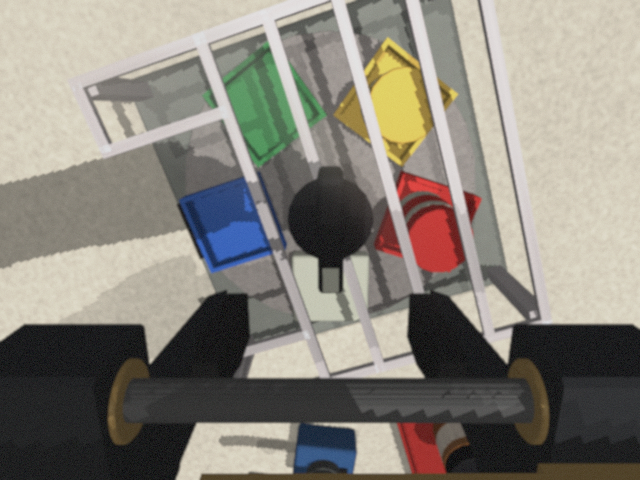

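The blue bay is at (.5072,.0081) in the window, and blue's jar hasn't moved at about (.527,.284). Rolling back and approaching it.

arm_command --pt "0.075 0 0 0 -0.17" --pt "0.075 0 0 0 -0.17" --pt "0.075 0 0 0 -0.17" --pt "0.075 0 0 0 -0.17" --pt "0.075 0 0 0 -0.17" --pt "0.075 0 0 0 -0.17" --pt "0.075 0 0 0 -0.17" --pt "0.075 0 0 0 -0.17" --pt "0.075 0 0 0 -0.17" --pt "0.075 0 0 0 -0.17" --pt "0.075 0 0 0 -0.175" --pt "0.075 0 0 0 0"

```text
clock: 44.28
tool_pos: [0.6008, -0.0034, 0.2875]
eef_rot: [0.049, 0.706, -0.048, 0.705]
contact_force: [0.1, 0.7, -0.0]
opening: 0.851
```

arm_command --pt "0.075 0 0.03 -0.012 0" --pt "0.075 0 0.045 -0.019 0" --pt "0.075 0 0.045 -0.019 0" --pt "0.075 0 0.045 -0.019 0" --pt "0.075 0 0.045 -0.019 0" --pt "0.075 0.02 0.045 -0.018 0" --pt "0.075 0.04 0.018 -0.01 0" --pt "0.075 0.03 0 0 0" --pt "0.075 0 0 0 0" --pt "0.075 0 0 0 0"

```text
clock: 45.52
tool_pos: [0.5239, 0.2827, 0.1995]
eef_rot: [0.049, 0.705, -0.048, 0.706]
contact_force: [1.0, -0.7, -0.5]
opening: 0.853
```

```bash
python3 - <<'E'
from g import *
snap('wrist','w15'); import jars; jars.caps('w15')
go(.526,.284,.0465,82.3)
E
```

```text
blue 4820 px 328 230 40 pos [0.5255 0.283  0.076 ] cloud [0.526  0.2829 0.0764]
t 45.58 p [0.5242 0.2828 0.2   ] xax [ 0.002  0.001 -1.   ] yaw_y 82.16 q [-0.49  0.69 -0.15  1.7   0.14  0.75  0.73] F [-0.2  0.6  0. ] M [0.   0.05 0.01] open 0.075
no-roll shift [0.1535 0.0012 0.0013]
roll deg -0.14252503993401433 rad -0.0025 (sym alt deg -0.14252503993402854 ) after-roll shift [0.1535 0.0012 0.0013]
```

View pics/w15.png

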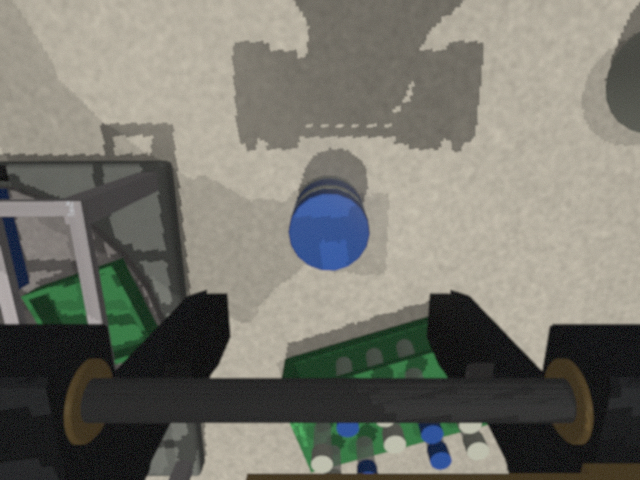

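Blue cap is at (328,230), so (.526,.283), centred between the fingers. Grasping.

arm_command --pt "0.075 0.02 0.0005 0.0015 0" --pt "0.075 0.045 0 0 0" --pt "0.075 0.045 0 0 0" --pt "0.075 0.032 0 0 0" --pt "0.075 0.01 0 0 0" --pt "0.075 0 0 0 0" --pt "0.04 0 0 0 0" --pt "0.04 0 0 0 0" --pt "0.04 0 0 0 0" --pt "0.04 0 0 0 0"

```text
clock: 46.82
tool_pos: [0.5254, 0.2833, 0.0479]
eef_rot: [0.048, 0.705, -0.047, 0.706]
contact_force: [-0.2, -1.7, 6.4]
opening: 0.606
```

```bash
python3 g.py .507 .008 .25 82.3
```

```text
t 46.83 p [0.5254 0.2833 0.0479] xax [ 0.002  0.001 -1.   ] yaw_y 82.26 q [-0.52  0.92 -0.1   1.78  0.19  0.45  0.69] F [-0.2 -1.7  6.4] M [-0.07  0.12 -0.03] open 0.0534
no-roll shift [-0.2024 -0.2751  0.0191]
roll deg -0.03651429878769363 rad -0.0006 (sym alt deg -0.03651429878769363 ) after-roll shift [-0.2024 -0.2751  0.0189]
```

arm_command --pt "0.04 -0.02 0 0 0" --pt "0.04 -0.05 0 0 0" --pt "0.04 -0.06 0 0 0" --pt "0.04 -0.05 0 0 0" --pt "0.04 -0.02 -0.02 0.002 0" --pt "0.04 0 -0.045 0.003 0" --pt "0.04 0 -0.05 0.003 0" --pt "0.04 0 -0.05 0.003 0" --pt "0.04 0 -0.05 0.003 0" --pt "0.04 0 -0.04 0.003 0" --pt "0.04 0 -0.02 0.002 0" --pt "0.04 0 0 0 0"

```text
clock: 48.32
tool_pos: [0.5049, 0.0047, 0.246]
eef_rot: [0.049, 0.706, -0.05, 0.704]
contact_force: [0.2, 0.8, -2.7]
opening: 0.608
```

arm_command --pt "0.04 0 0 0 0" --pt "0.04 0 0 0 0"

```text
clock: 48.58
tool_pos: [0.5064, 0.0094, 0.2466]
eef_rot: [0.047, 0.706, -0.047, 0.705]
contact_force: [0.2, 0.7, -1.5]
opening: 0.604
```

```bash
python3 - <<'E'
from g import *
snap('wrist','w16'); go(.507,.008,.0795,82.3)
E
python3 car.py w16
```

```text
t 48.62 p [0.5065 0.0093 0.2466] xax [-0.     0.001 -1.   ] yaw_y 82.4 q [ 0.02  0.53 -0.19  1.91  0.15  0.72  1.18] F [-0.2 -0.2 -0.7] M [ 0.01 -0.01 -0.02] open 0.0535
no-roll shift [ 0.1671 -0.0013  0.0007]
roll deg 0.10260979457700614 rad 0.0018 (sym alt deg 0.10260979457700614 ) after-roll shift [ 0.1671 -0.0013  0.0007]
grille 18255 ((0.5785014033317566, 0.00021673738956451416), (0.2875114679336548, 0.24147410690784454), 82.4686279296875)
knobtop 461 ((0.5518046617507935, 0.018621012568473816), (0.14117257297039032, 0.035617243498563766), 5.695274829864502)
green 3456 [0.5818 0.0903] [0.0765 0.0731] 12.01 ang 101.98 r 0.0974
blue 6473 [0.5029 0.0072] [0.078  0.0703] 83.77 ang 172.98 r 0.0998
```

View pics/w16.png

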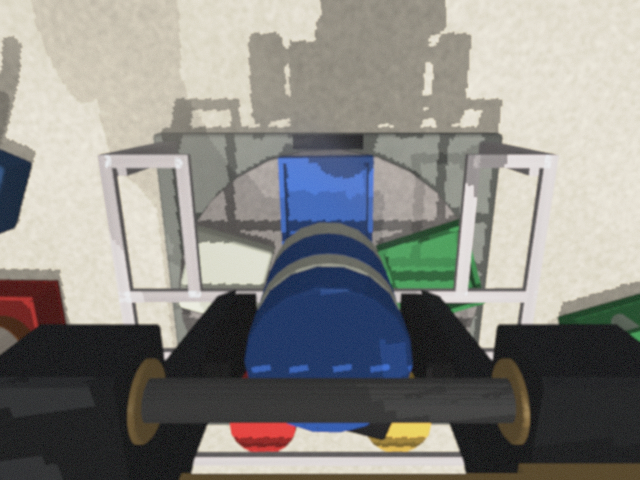

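The blue jar is over the blue bay. Lowering, releasing and lifting.

arm_command --pt "0.04 0.02 -0.0015 0.001 0" --pt "0.04 0.045 0 0 0" --pt "0.04 0.045 0 0 0" --pt "0.04 0.033 0 0 0" --pt "0.04 0.015 0 0 0" --pt "0.04 0.006 0 0 0" --pt "0.04 0.003 0 0 0" --pt "0.04 0.002 0 0 0" --pt "0.04 0 0 0 0"

```text
clock: 49.75
tool_pos: [0.5082, 0.0065, 0.0797]
eef_rot: [0.048, 0.704, -0.048, 0.707]
contact_force: [-1.8, -0.7, 8.6]
opening: 0.61
```

```bash
python3 g.py .507 .008 .079 82.3
```

```text
t 49.75 p [0.5082 0.0065 0.0797] xax [ 0.003  0.    -1.   ] yaw_y 82.26 q [-0.04  0.81 -0.1   2.04  0.24  0.3   1.1 ] F [-1.8 -0.7  8.6] M [ 0.2   0.34 -0.02] open 0.0537
no-roll shift [ 0.0007  0.0013 -0.0014]
roll deg -0.035135751192967746 rad -0.0006 (sym alt deg -0.035135751192953535 ) after-roll shift [ 0.0007  0.0013 -0.0014]
```

arm_command --pt "0.068 0 0 0 0" --pt "0.068 0 0 0 0" --pt "0.068 -0.02 0 0 0" --pt "0.068 -0.05 0 0 0" --pt "0.068 -0.06 0 0 0" --pt "0.068 -0.05 0 0 0" --pt "0.06 -0.02 0 0.03 0" --pt "0.06 0 0.001 0.04 0" --pt "0.06 0 0.001 0.025 0" --pt "0.06 0 0 0 0.17" --pt "0.06 0 0 0 0.17" --pt "0.06 0 0 0 0.17"

```text
clock: 51.25
tool_pos: [0.6016, -0.0044, 0.2776]
eef_rot: [0.226, 0.67, -0.226, 0.67]
contact_force: [0.2, -0.1, -0.1]
opening: 0.679
```

arm_command --pt "0.05 0 0 0 0.17" --pt "0.05 0 0 0 0.17" --pt "0.05 0 0 0 0.17" --pt "0.05 0 0 0 0.17" --pt "0.05 0 0 0 0.17" --pt "0.05 0 0 0 0.17" --pt "0.05 0 0 0 0.17" --pt "0.05 0 0 0 0.17" --pt "0.05 0 0 0 0" --pt "0.05 0 0 0 0"

```text
clock: 52.5
tool_pos: [0.6017, -0.0043, 0.2777]
eef_rot: [0.595, 0.382, -0.595, 0.381]
contact_force: [-0.1, 0.7, -0.0]
opening: 0.568
```

```bash
python3 - <<'E'
from g import *
snap('wrist','w17'); go(.6013,-.0034,.158,-25)
E
python3 car.py w17
```

```text
t 52.55 p [ 0.6017 -0.0044  0.2777] xax [-0.  0. -1.] yaw_y -24.73 q [-0.26  0.63  0.34  1.61 -0.25  0.94 -0.27] F [ 0.4  0.2 -0.1] M [-0.08  0.07 -0.01] open 0.0504
no-roll shift [ 0.1197 -0.0007 -0.0007]
roll deg 0.26543473365526893 rad 0.0046 (sym alt deg 0.26543473365526893 ) after-roll shift [ 0.1197 -0.0007 -0.0007]
grille 29109 ((0.601367712020874, -0.00334322452545166), (0.2868313193321228, 0.28719931840896606), 82.5069351196289)
knobtop 3302 ((0.6013908982276917, -0.002994697540998459), (0.07596194744110107, 0.015985533595085144), 65.17774963378906)
blue 1583 [0.5073 0.0081] [0.0762 0.0766] 83.41 ang 172.1 r 0.0956
yellow 2775 [0.6844 0.0419] [0.0764 0.0778] 29.18 ang 29.65 r 0.0948
red 1833 [ 0.667  -0.0719] [0.0877 0.0761] 47.05 ang -45.8 r 0.0933
circ centre [ 0.6013262  -0.00362931] r 0.09471284568181265
```

View pics/w17.png

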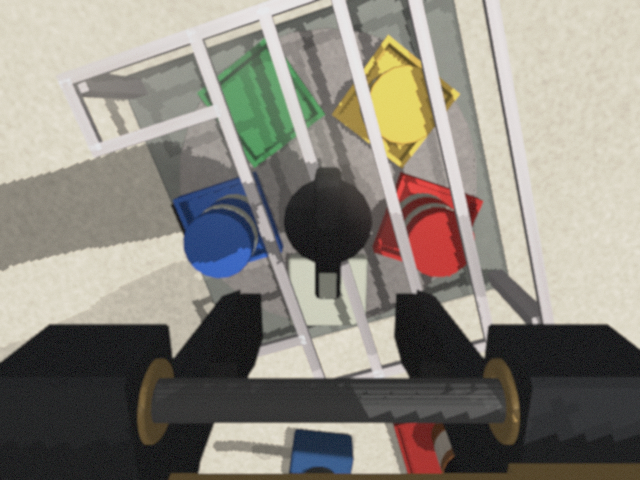

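All three fresh jars are standing in their own bays. Now parking the blank: a turn of -72.6°, ending at yaw -97.5°.

arm_command --pt "0.05 0.04 -0.0005 -0.0005 0" --pt "0.05 0.05 0 0 0" --pt "0.05 0.028 0 0 0" --pt "0.04 0 0 0 0" --pt "0 0 0 0 0" --pt "0 0 0 0 0" --pt "0 0 0 0 0" --pt "0 0 0 0 0" --pt "0 0 0 0 0" --force 20

```text
clock: 53.68
tool_pos: [0.6017, -0.0035, 0.161]
eef_rot: [0.596, 0.381, -0.595, 0.381]
contact_force: [-1.6, 1.1, 6.8]
opening: 0.183
```

```bash
python3 g.py .6013 -.0034 .157 -97.5
```

```text
t 53.67 p [ 0.6017 -0.0035  0.161 ] xax [ 0.001  0.001 -1.   ] yaw_y -24.85 q [-0.23  0.77  0.28  1.73 -0.31  0.68 -0.22] F [-1.6  1.1  6.8] M [ 0.09  0.58 -0.05] open 0.0161
no-roll shift [ 0.004  -0.0004  0.0001]
roll deg 72.64649371673079 rad 1.2679 (sym alt deg 72.64649371673079 ) after-roll shift [0.004  0.     0.0004]
```

arm_command --pt "0 0 0 0 0.1" --pt "0 0 0 0 0.16" --pt "0 0 0 0 0.175" --pt "0 0 0 0 0.175" --pt "0 0 0 0 0.175" --pt "0 0 0 0 0.175" --pt "0 0 0 0 0.16" --pt "0 0 0 0 0.1" --pt "0 0 0 0 0.03" --pt "0 0 0 0 0" --pt "0 0 0 0 0"

```text
clock: 55.05
tool_pos: [0.6018, -0.0036, 0.161]
eef_rot: [0.706, -0.04, -0.706, -0.04]
contact_force: [-2.0, 0.6, 6.5]
opening: 0.181
```

```bash
python3 g.py .6013 -.0034 .157 -97.5
```

```text
t 55.05 p [ 0.6018 -0.0036  0.161 ] xax [ 0.001  0.001 -1.   ] yaw_y -96.46 q [-0.41  0.85  0.63  1.74 -0.68  0.79 -1.12] F [-2.   0.6  6.5] M [ 0.12  0.65 -0.03] open 0.016
no-roll shift [ 0.004  -0.0001  0.0005]
roll deg 1.0428936430395197 rad 0.0182 (sym alt deg 1.0428936430395197 ) after-roll shift [ 0.004  -0.0001  0.0005]
```

arm_command --pt "0 0 0 0 0.018" --pt "0 0 0 0 0" --pt "0.04 0 0 0 0" --pt "0.05 0 0 0 0" --pt "0.06 -0.05 0 0 0" --pt "0.06 -0.05 0 0 0" --pt "0.06 -0.03 0 0 0" --pt "0.06 0 0 0 0" --pt "0.06 0 0 0 0"

```text
clock: 56.18
tool_pos: [0.6009, -0.0033, 0.2887]
eef_rot: [-0.705, 0.046, 0.706, 0.046]
contact_force: [0.0, -0.9, 0.3]
opening: 0.682
```

```bash
python3 - <<'E'
from g import *
snap('wrist','w18'); snap('side','d18'); info()
E
python3 car.py w18
python3 - <<'E'
from m import *
im,d,P,K,M=load('w18','wrist')
h=hsv(im); b=(h[...,1]<60)&(h[...,2]>150)&(abs(P[...,2]-.05)<.006)&(np.hypot(P[...,0]-.507,P[...,1]-.008)<.07)
print('blank',b.sum(),cv2.minAreaRect(P[b][:,:2].astype(np.float32)))
im,d,P,K,M=load('d18','side')
b=cmask(im,'orange')&(np.hypot(P[...,0]-.385,P[...,1]+.25)<.04); p=P[b]; print('handle side',p.mean(0),p.min(0),p.max(0))
E
```

```text
t 56.27 p [ 0.6007 -0.0033  0.2882] xax [-0.003  0.    -1.   ] yaw_y -97.51 q [-0.47  0.71  0.76  1.61 -0.55  1.05 -1.25] F [-0.9 -0.1 -0.3] M [ 0.07  0.16 -0.07] open 0.06
grille 32034 ((0.6102581024169922, -0.0047979652881622314), (0.28775161504745483, 0.26330050826072693), 82.38798522949219)
knobtop 3071 ((0.6013948321342468, -0.0037651322782039642), (0.015928521752357483, 0.07555250078439713), 82.09113311767578)
blue 1998 [0.5842 0.0893] [0.0759 0.0767] 10.33 ang 100.68 r 0.0959
yellow 2526 [ 0.6696 -0.0691] [0.0761 0.0765] 46.64 ang -43.46 r 0.0932
red 2114 [ 0.558 -0.088] [0.0757 0.0818] 64.32 ang -117.92 r 0.094
circ centre [ 0.60112661 -0.00380688] r 0.09461752720635284
blank 252 ((0.5072352290153503, 0.011730201542377472), (0.0926578938961029, 0.023277942091226578), 27.86159896850586)
handle side [ 0.3826412  -0.25954504  0.10299947] [ 0.37633649 -0.26455984  0.06190985] [ 0.38990804 -0.24968531  0.13424651]
```

View pics/w18.png

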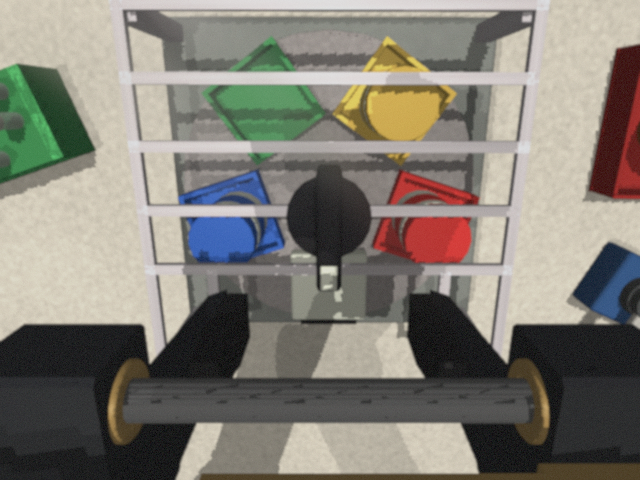

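The blank is parked at 172.1° against the window's 172.5°, with the jars standing and the green bay empty. Now the lever: I'll move over it and look.

arm_command --pt "0.06 0 0.03 0.015 -0.07" --pt "0.06 0 0.04 0.022 -0.07" --pt "0.06 0 0.042 0.025 -0.08" --pt "0.06 0 0.042 0.025 0" --pt "0.06 0 0.042 0.025 0" --pt "0.06 0 0.042 0.025 0" --pt "0.06 0 0.025 0.015 0" --pt "0.05 0 0 0 0" --pt "0.05 0 0 0 0"

```text
clock: 57.4
tool_pos: [0.458, -0.2692, 0.2889]
eef_rot: [-0.706, -0.033, 0.707, -0.031]
contact_force: [0.2, -0.2, 0.4]
opening: 0.57
```

```bash
python3 - <<'E'
from g import *
snap('wrist','w19'); go(.384,-.254,.18,-85)
from m import *
im,d,P,K,M=load('w19','wrist')
b=cmask(im,'orange',90)&(P[...,2]>.12)&(P[...,2]<.14)
for x in blobs(b): 
    cs,_=cv2.findContours(x.astype(np.uint8),0,2);(u,v),rr=cv2.minEnclosingCircle(cs[0]); print('handle',u,v,rr,ray(u,v,.133,K,M),P[x].mean(0))
b=cmask(im,'blue')&(abs(P[...,2]-.04)<.005); print('block',b.sum(),cv2.minAreaRect(P[b][:,:2].astype(np.float32)))
b=(abs(P[...,2]-.066)<.012)&(np.hypot(P[...,0]-.465,P[...,1]+.287)<.06)
print('arm/pivot z',np.percentile(P[b],[3,50,97],axis=0))
E
```

```text
t 57.45 p [ 0.4583 -0.2689  0.289 ] xax [-0.001  0.002 -1.   ] yaw_y -84.76 q [ 0.05  0.58  0.67  1.81 -0.44  0.91 -0.57] F [-0.8 -0.  -0.4] M [-0.04  0.13 -0.04] open 0.05
no-roll shift [ 0.1091 -0.0214  0.0725]
roll deg 0.23505926809934863 rad 0.0041 (sym alt deg 0.23505926809936284 ) after-roll shift [ 0.1091 -0.0211  0.0726]
handle 300.27777099609375 301.5 11.95810604095459 [ 0.38653982 -0.25366427  0.133     ] [ 0.38542201 -0.2534216   0.13065017]
block 981 ((0.454969584941864, -0.29917821288108826), (0.06445557624101639, 0.06757068634033203), 56.756473541259766)
arm/pivot z [[ 0.41078676 -0.31391081  0.05886534]
 [ 0.44720529 -0.291539    0.06296266]
 [ 0.47054214 -0.26839294  0.06465803]]
```

View pics/w19.png

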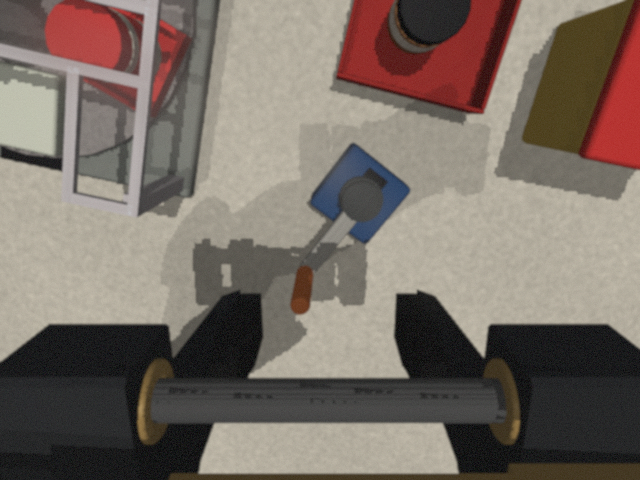

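The wrist view shows the orange handle top at (300,302), so (.386,-.2535). The pivot disc is at (361,200) and the block centre is (.455,-.299). I'll straddle the handle with a 36 mm opening.

arm_command --pt "0.04 0 0 0 0.178" --pt "0.036 0 -0.005 0.037 0" --pt "0.036 0.03 -0.004 0.037 0" --pt "0.036 0.05 0 0 0" --pt "0.036 0.035 0 0 0" --pt "0.036 0 0 0 0" --pt "0.036 0 0 0 0"

```text
clock: 58.32
tool_pos: [0.3855, -0.2551, 0.1755]
eef_rot: [0.707, -0.031, -0.706, -0.031]
contact_force: [-0.1, 0.6, 0.6]
opening: 0.411
```

```bash
python3 - <<'E'
from g import *
snap('wrist','w20'); go(.386,-.2535,.088,-95)
from m import *
im,d,P,K,M=load('w20','wrist')
b=cmask(im,'orange',90)&(P[...,2]>.12)&(P[...,2]<.14)
for x in blobs(b): 
    cs,_=cv2.findContours(x.astype(np.uint8),0,2);(u,v),rr=cv2.minEnclosingCircle(cs[0]); print('handle',u,v,rr,ray(u,v,.133,K,M),P[x].mean(0))
K,M=T('wrist',dict(tool_pos=np.load('pics/w19.npz')['p'],eef_rot=np.load('pics/w19.npz')['q'])); print('pivot',ray(361,200,.07,K,M))
E
```

```text
t 58.38 p [ 0.3856 -0.2553  0.1758] xax [ 0.002 -0.001 -1.   ] yaw_y -95.05 q [ 0.16  0.66  0.53  2.13 -0.67  0.52 -0.46] F [-0.4  0.2 -0.3] M [ 0.02  0.12 -0.  ] open 0.0359
no-roll shift [ 0.0878 -0.0019 -0.    ]
roll deg -0.05107872390971124 rad -0.0009 (sym alt deg -0.051078723909725454 ) after-roll shift [ 0.0878 -0.0019 -0.    ]
handle 324.5 272.0 19.163867950439453 [ 0.38543635 -0.25321074  0.133     ] [ 0.38464042 -0.25354288  0.1312078 ]
pivot [ 0.45735958 -0.29753395  0.07      ]
```

View pics/w20.png

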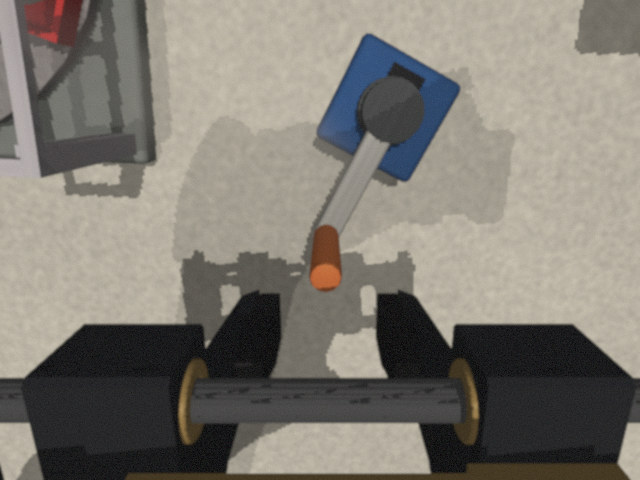

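The handle at (325,275) is centred between the fingers. Descending and sweeping along the arc.

arm_command --pt "0.036 0.04 -0.002 0 0" --pt "0.036 0.04 0 0 0" --pt "0.036 0.007 0 0 0" --pt "0.036 0 0 0 0" --pt "0.036 0 0.008 0 0" --pt "0.036 0 0 0 0"

```text
clock: 59.12
tool_pos: [0.3846, -0.2626, 0.0888]
eef_rot: [0.707, -0.033, -0.706, -0.031]
contact_force: [0.4, 0.4, -0.7]
opening: 0.409
```

```bash
python3 g.py
```

```text
t 59.12 p [ 0.3846 -0.2626  0.0888] xax [ 0.002 -0.002 -1.   ] yaw_y -95.16 q [ 0.32  0.8   0.29  2.17 -0.83  0.28 -0.32] F [ 0.4  0.4 -0.7] M [ 0.02  0.16 -0.  ] open 0.0361
```

arm_command --pt "0.036 0 0.0127 0.0053 0" --pt "0.036 0 0.0129 0.0031 0" --pt "0.036 0 0.0131 0.0011 0" --pt "0.036 0 0.0132 -0.0011 0" --pt "0.036 0 0.0129 -0.0031 0" --pt "0.036 0 0 0 0"

```text
clock: 59.88
tool_pos: [0.3716, -0.3259, 0.0873]
eef_rot: [-0.706, 0.032, 0.707, 0.032]
contact_force: [-1.6, 3.1, 0.9]
opening: 0.405
```

```bash
python3 - <<'E'
from g import *
snap('wrist','w21');snap('side','d21'); info()
E
```

```text
t 59.98 p [ 0.3719 -0.3246  0.0873] xax [-0.001  0.002 -1.   ] yaw_y -95.14 q [ 0.43  0.82  0.33  2.09 -0.77  0.35 -0.27] F [-2.6  4.5 -0.5] M [0.7  0.61 0.06] open 0.0363
```

View pics/w21.png

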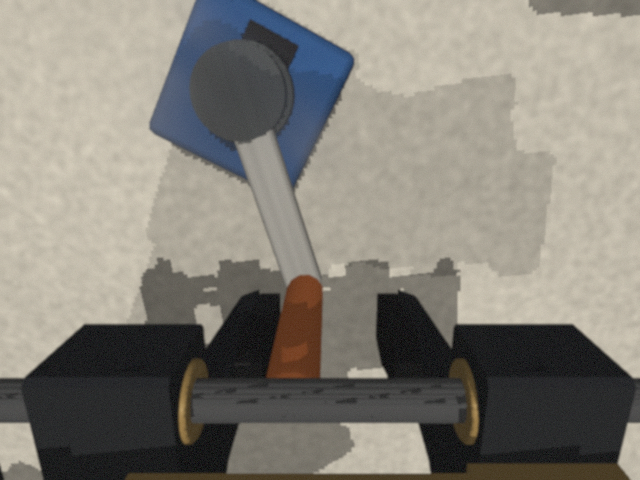

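The left finger is pushing the handle, now at about .76 rad. Continuing in small steps while watching the force.

arm_command --pt "0.036 0 0.006 -0.002 0" --pt "0.036 0 0.005 -0.002 0" --pt "0.036 0 0 0 0"

```text
clock: 60.35
tool_pos: [0.3755, -0.3357, 0.0875]
eef_rot: [-0.706, 0.031, 0.707, 0.032]
contact_force: [-2.6, 3.6, -1.0]
opening: 0.413
```

arm_command --pt "0.036 0 0.003 -0.0012 0" --pt "0.036 0 0 0 0"

```text
clock: 60.6
tool_pos: [0.3766, -0.3388, 0.0875]
eef_rot: [-0.706, 0.031, 0.707, 0.032]
contact_force: [-1.8, 5.0, -0.2]
opening: 0.41
```

arm_command --pt "0.036 0 0.002 -0.001 0" --pt "0.036 0 0 0 0"

```text
clock: 60.85
tool_pos: [0.3775, -0.3411, 0.0876]
eef_rot: [-0.706, 0.031, 0.707, 0.032]
contact_force: [-2.3, 3.8, -0.5]
opening: 0.41
```

```bash
python3 g.py
```

```text
t 60.85 p [ 0.3775 -0.3411  0.0876] xax [-0.     0.001 -1.   ] yaw_y -95.09 q [ 0.43  0.83  0.36  2.05 -0.75  0.39 -0.27] F [-2.3  3.8 -0.5] M [0.84 0.69 0.06] open 0.0361
```

arm_command --pt "0.036 0 0.002 -0.001 0" --pt "0.036 0 0 0 0"

```text
clock: 61.1
tool_pos: [0.3777, -0.3415, 0.0874]
eef_rot: [-0.706, 0.03, 0.707, 0.033]
contact_force: [-3.7, 7.5, 1.1]
opening: 0.411
```

arm_command --pt "0.036 0 0.002 -0.001 0" --pt "0.036 0 0 0 0"

```text
clock: 61.35
tool_pos: [0.3778, -0.3419, 0.0873]
eef_rot: [-0.705, 0.028, 0.708, 0.034]
contact_force: [-5.3, 9.1, 4.4]
opening: 0.409
```

arm_command --pt "0.036 0 0.002 -0.001 0" --pt "0.036 0 0 0 0"

```text
clock: 61.6
tool_pos: [0.3779, -0.3422, 0.0872]
eef_rot: [-0.705, 0.027, 0.708, 0.035]
contact_force: [-6.7, 11.9, 6.1]
opening: 0.409
```

```bash
python3 - <<'E'
from g import *
snap('wrist','w22');info()
E
```

```text
t 61.65 p [ 0.3779 -0.3422  0.0872] xax [-0.004  0.011 -1.   ] yaw_y -95.0 q [ 0.44  0.84  0.36  2.04 -0.74  0.41 -0.27] F [-6.6 11.7  5.2] M [2.34 1.32 0.12] open 0.0361
```

View pics/w22.png

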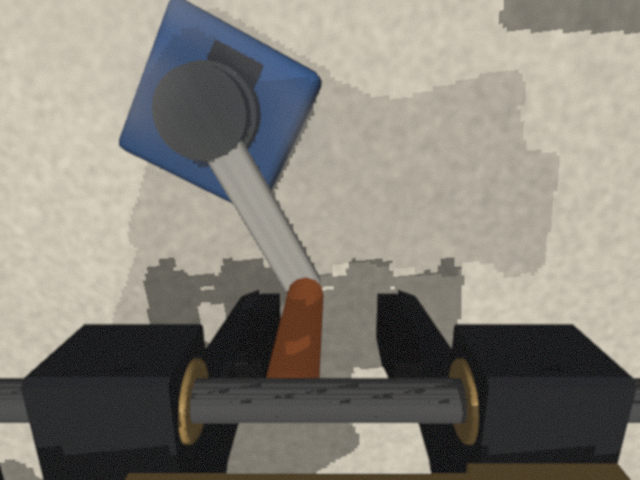

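The stop is reached: the force rose to about 14 N with no further travel. I'll ease off the overpress, then lift away so the lever springs home.

arm_command --pt "0.036 0 -0.006 0.003 0" --pt "0.036 0 0 0 0" --pt "0.036 -0.03 0 0 0" --pt "0.036 -0.06 0 0 0" --pt "0.036 -0.06 0 0 0" --pt "0.036 -0.04 0 0 0" --pt "0.036 0 0 0 0" --pt "0.036 0 0 0 0"

```text
clock: 62.65
tool_pos: [0.3783, -0.342, 0.2775]
eef_rot: [0.707, -0.032, -0.706, -0.031]
contact_force: [0.1, -0.0, -0.3]
opening: 0.408
```

```bash
python3 - <<'E'
from g import *
info();snap('wrist','w23');snap('side','d23');snap('scene','s23')
from m import *
for fn,n in [('w23','wrist'),('d23','side'),('s23','scene')]:
    im,d,P,K,M=load(fn,n)
    b=cmask(im,'orange',90)&(P[...,2]>.122)&(P[...,2]<.14)&(P[...,0]>.3)&(P[...,0]<.5)&(P[...,1]>-.4)&(P[...,1]<-.2); print(n,b.sum(),P[b].mean(0) if b.any() else 0)
E
```

```text
t 62.65 p [ 0.3783 -0.342   0.2775] xax [ 0.001 -0.001 -1.   ] yaw_y -95.09 q [ 0.22  0.57  0.7   1.89 -0.48  0.85 -0.49] F [ 0.1 -0.  -0.3] M [0.08 0.11 0.03] open 0.0359
wrist 440 [ 0.38379952 -0.25516376  0.13164943]
side 64 [ 0.38347341 -0.25781794  0.12979201]
scene 23 [ 0.3860212  -0.25139275  0.13053416]
```

View pics/w23.png

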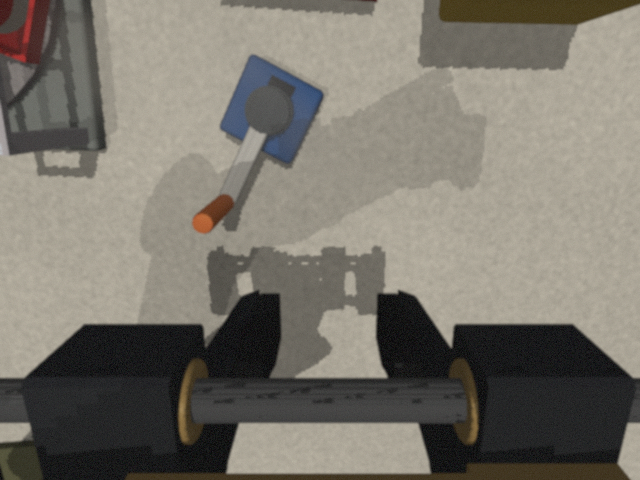

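View pics/s23.png

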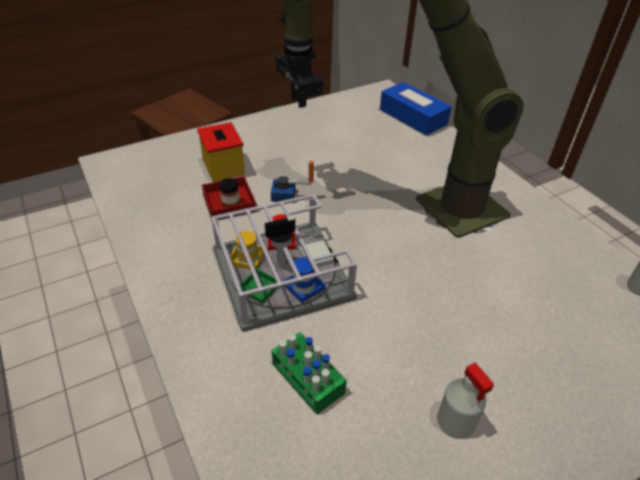

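View pics/d23.png

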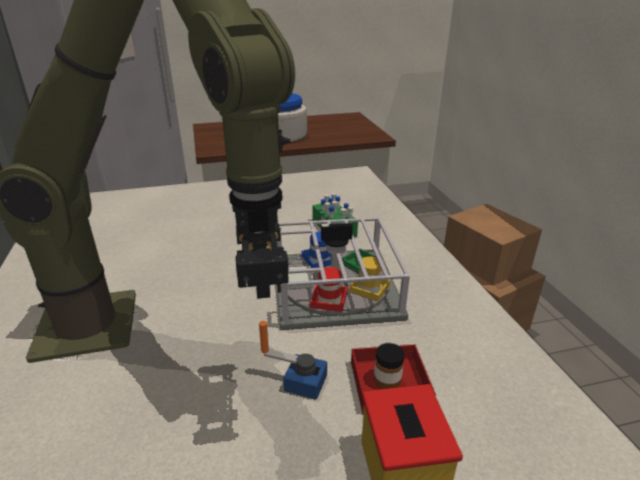

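Lever is home at (.384,-.255). All three jars are in the carousel, the used jar stands in the tray at (388,365) in the side view, and the bystanders haven't moved. One last numeric check before handing in.

```bash
python3 car.py s23 scene | grep -i knob; python3 car.py d23 side | grep -i knob
python3 - <<'E'
from m import *
a=load('scene0','scene');b=load('s23','scene')
for nm,c,x0,x1,y0,y1 in [('rack','green',.6,.8,.2,.42),('sprayhead','red',.4,.52,.48,.62),('sharps','red',.45,.68,-.62,-.44)]:
    for q in (a,b):
        P=q[2];m=cmask(q[0],c)&(P[...,0]>x0)&(P[...,0]<x1)&(P[...,1]>y0)&(P[...,1]<y1); print(nm,P[m].mean(0).round(4),m.sum())
r.finish_job()
E
```

```text
knobtop 153 ((0.6026691198348999, -0.0028588557615876198), (0.01940503716468811, 0.07614292949438095), 81.34928131103516)
knobtop 109 ((0.602473258972168, -0.005413860082626343), (0.018279608339071274, 0.07539808005094528), 81.69856262207031)
rack [0.6973 0.3298 0.0424] 1880
rack [0.6972 0.3299 0.0424] 1871
sprayhead [0.4686 0.5575 0.1836] 535
sprayhead [0.4687 0.5577 0.1834] 531
sharps [ 0.5686 -0.513   0.1246] 890
sharps [ 0.5687 -0.5129  0.1247] 888
the job is handed in; nothing more can be done
```

The job is done and was handed in at about 63 s of the 210 s limit.

- **Used jar:** It was in the red bay. I took it out through the window, and it stands upright in the red discard tray.
- **Fresh jars:** Red, yellow and blue were the three present; there was no green one. Each went into its own bay with that bay turned to the window. Red had been knocked about 3 cm before I reached it, so I measured it again and picked it up from its new place.
- **Carousel:** It is parked with the white blank in the window. The close wrist view read 172.1° against a window direction of 172.5°. The final scene and side views read about 171.3° and 171.7°, so they disagree slightly but stay within about 1°.
- **Lever:** I pushed it until the force rose to about 14 N with no further travel, then lifted away. It sprang home, with the handle back within about 3 mm of where it started, going by the same camera before and after.
- **Last checks:** The rack, spray bottle and sharps container moved less than 0.3 mm in the scene view. The gripper was clear of everything and read about zero force. No checks failed.

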